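# Clear and reset the gauge drawer

### The job

Someone shut the drawer of the grey gauge box with rotor cores left in it and the hub plate off its mark: take the release pin from its stand, reach down through the small access hole in the lid with it and trip the hidden catch so that the drawer springs right out. Stand every core that is in the drawer upright on the floor of the blue tray, and slide the hub plate with small taps from its sides, never lifting it off the drawer floor, until it is centred on the scribed ring to within 4 mm. Only then push the drawer gently home until it latches, with the hub plate still centred to within 5 mm, and leave the pin upright in its stand.

Things in the scene. Friction and masses are not known exactly. Their poses are not given: they have to be found in the camera images.
- gauge_box: Grey sheet-steel gauge box fixed to the bench, 217 mm deep (its x) x 324 mm wide (its y) x 70 mm high. Origin on the bench, under the middle of the closed drawer; x points to its back, so the drawer comes out along its -x; the lid spans x -107..110, y -184..140 and its top is at z = 70 mm.
- access_hole (a point): Centre of the access hole, at lid height (z 70 mm), in the small aluminium plate at the lid's front right corner; 13 mm in diameter, 2 mm chamfer, lid 6 mm thick. Straight below, out of sight, is the catch: an 18 mm pad whose top is 26 mm below the lid's top. Pushed 7 to 11 mm further down (3 N rising to 6 N, hard stop at 12 mm) it frees the drawer; it springs back up.
- drawer (a joint): Drawer travel in m: 0 shut and latched, 0.205 right out. When freed a damped spring drives it right out in about 3 s. To shut it push the outside of its front panel with 5 to 15 N; it must go a few mm past 0 (stop at -0.006) to latch behind the catch, which snaps up by itself; unlatched it comes out again.
- ring_mark (a point): Centre of the scribed ring (outer diameter 121 mm) and cross on the drawer floor (z 18 mm); moves with the drawer, has the box's axes. From it the flat floor reaches 106 mm to the front panel (45 mm above the floor), 97 back, 85 left (+y), 165 right (-y), with 4 mm high rims at sides and back. Drawer right out: the lid's edge is 100 mm behind it. A lug sticks out 22 mm at the drawer's right.
- drawer_front (a point): Centre of the dark round push pad on the outside of the drawer's front panel, at z 38 mm; the panel reaches from z 6 to 63 mm; same axes as the box (the panel faces -x). Moves with the drawer.
- release_pin: Steel release pin, 87 mm long, origin at the tip, z up along it: shank 8 mm in diameter from 0 to 46 mm, collar 24 mm in diameter from 46 to 51 mm, dark round handle 16 mm in diameter from 51 to 87 mm. 70 g. Hangs in its stand on its collar, tip 4 mm above the bench.
- pin_stand: Aluminium block 50 x 50 x 50 mm on a thin 72 mm square foot, fixed to the bench; origin under its centre; an upright hole 13 mm in diameter with a 3 mm chamfer goes through its centre, top at z 50 mm.
- hub_plate: Gold-coloured round hub plate, 113 mm in diameter at its flange (6 mm thick; push it there, low), sloping up to a boss 21 mm high, 0.34 kg, origin at the centre of its underside. Stands in the drawer, off the ring (about 9 to 25 mm). Wider than the gripper.
- core_a: Laminated steel rotor core, a round block 45 mm in diameter and 31 mm high with a bore, 0.2 kg, origin at the centre of its underside; 1 to 3 of these stand in a row in the right part of the drawer, out of sight until it is out. Any may be absent.
- core_b: As core_a.
- core_c: As core_a.
- blue_tray: Open blue cardboard tray, 140 mm (its x) x 150 mm (its y) x 48 mm high, walls and floor 2 mm, loose on the bench; origin at the centre of its underside.
There are look-alikes about, which are no part of the job. Several things have the shape of the release_pin; the one meant has the colours described above.

How it is judged:
By the outcome, as a careful person would: the job done as asked, in the order asked, and still so for the second after the job is handed in, with the robot touching nothing.
Of core_a, core_b, core_c only 1 to 3 are there at a start; the rules pass over those that are not, and their reading is None.
At some moment in a run one of core_a, core_b, core_c, blue_tray may be knocked a few centimetres aside while the robot is not near it.
It also fails if it takes over 210 s, if anything falls off the work surface, if the arm or the gripper's body presses on something with over 40 N, if the wrist force passes 120 N, or if a joint passes its speed limit or range.

### The arm

A 6-joint arm with a two-finger parallel gripper is mounted at the origin on a cart in front of the work surface, level with it; the furniture and walls round the work are solid. World frame = base frame: x ahead of the robot, y to its left, z up, the work surface at z = 0. Lengths are in m, angles in degrees, forces in N, time in s.
With the tool pointing down it reaches from about 0.35 to 0.875 m from the base axis. Payload 4.2 kg.
Tool frame: the origin (TCP) lies on the centre line of the jaws, within the pads' length; the fingertips stand 19 mm ahead of it and the grasp point (between the pads) is the TCP; x points along the fingers, y is the direction in which the jaws open and shut, and the axes are right-handed (so a half turn about x gives the same grasp; the last joint's range is limited). The gripper opens to 87 mm and grips with 3 to 60 N. Pads are 19 mm wide; open, the fingers measure 117 mm over their backs; the gripper's body (75 mm by 190 mm) begins 51 mm behind the grasp point.
Start: joints at [-55.256, 22.042, 0.453, 0, -68.411, -14.817], TCP at [0.213, -0.588, 0.242] pointing down, gripper open.
Joint ranges: [-179.83, 179.83], [-69.29, 118.12], [-61.27, 80.66], [-181.25, 117.63], [-171.15, -9.14], [-177.46, 177.46]. Speed limits (degrees/s): [159.86, 159.86, 180, 180, 180, 180].

### API

Orientations are given as a 3x3 rotation matrix whose columns are the frame's x, y, z axes.
In Python, from station import r, viewer, job, spotter gives the robot as it stands.
- The arm moves only by the tool play_rows, never from a script. Its argument "commands" is a list of rows, each an object of numbers: "fingers": the gripper command: -1 is fully open, 1 is shut, values between are in proportion; "tx", "ty", "tz": the shift along the tool's x, y, z normalised to -1 to 1, where 1 is 750 mm; "ax", "ay", "az": the turn, a rotation vector about the tool's x, y, z normalised to -1 to 1, where 1 is pi rad. In form: [{"fingers": .., "tx": .., "ty": .., "tz": .., "ax": .., "ay": .., "az": ..}, ...]. A call has 1 to 5 rows; each row is the pose to reach, as a shift and turn from the pose commanded when the call began, along the tool's axes at that moment, turning the shorter way round; what a row does not reach only later rows make up. A row lasts 1/12 s, in which the tool goes at most 41.7 mm and 7.16 degrees, less where a joint would pass 70% of its speed; a pose out of reach is approached as far as the arm can. A call with a number of a shift or a turn outside -1 to 1 is refused whole. A call with a gripper value outside its range is refused whole. The fingers move at their own pace and stop on an object; the grip force is fixed at half the most. Time passes only in rows, so rows that repeat a pose let the fingers close. It gives the time, the measured TCP pose, the force and the opening at its end, in the units of the state.
- r.sense(): the state, without advancing time (a new reading comes with each control period).
- viewer.capture(name): name is "scene" or "top" or "wrist"; returns a dict with "image" (384x512x3 uint8, red, green, blue), "fx", "fy", "cx", "cy" (pixels), "R" (3x3) and "t" (3): a world point X has camera coordinates R X + t; the wrist camera has in their place "mount" (4x4, takes a point from camera to tool coordinates, whose origin is the TCP and whose axes are the tool frame's). Camera axes: x right, y down, z forward; pixel columns grow to the right and rows downward; lengths in m; the calibration is good to about 2 mm. A picture is of the moment at which its call begins: read the wrist's pose just before it. There is no depth.
- job.finish_job(): hands the job in, once; it reports no verdict.
Trained networks look in a picture, given as the dict that the camera call returned (one of the last four; its "shot" number tells which), for a name from the list of things; names that differ only in an ending like _2 or _b are one class to them, and where a whole thing is asked for, a point or a joint stands for the part that bears it (a point fixed in the world has none). Each returns a list of dicts, best first, with "score" (0 to 1); they miss things now and then, are a little off and sometimes report something else, mostly with a low value. They report only what shows in the picture. A call takes as long as a camera call. They do not tell look-alikes from the thing itself.
- spotter.find_in(name, picture): "uv" ([column, row] in pixels, amid what is visible of it).
- spotter.silhouettes(name, picture): "region" (384x512 bool, what is visible of it) and "uv" ([column, row] in pixels, amid what is visible of it).
The state is a dict: "time_s": time; "joints": joint angles; "joint_velocities": joint speeds; "effort": joint torques, N m; "tcp_pos": TCP position; "ee_rot": TCP orientation; "wrist_force": force on the tool from outside, world axes, zero at the start; "moment": the same for the moment, N m; "gripper_width": opening from 0.0 (shut) to 1.0 (fully open).
Only numpy, scipy, OpenCV 4.12 (cv2) and the standard library are available. Lean on these libraries where they do the work, as an engineer would, in place of code of your own. Each camera call takes 0.05 s, during which the arm holds its last target. There are 200 camera calls.

## Working session

There is one attempt and no reset: what is moved stays moved. The work goes in short steps, Python scripts to look and compute and a tool call to move; the robot and the scene stay as the last step left them, time stands still between calls to the robot, and variables do not carry over. Pictures are saved under pics/ and viewed, about 12 in all and at most 16, crops included, and the job is handed in when it is done.

Besides the shell and the picture viewer there is one more tool, called after "Call:" in YAML: its name, and indented under it one key for each argument. play_rows: Moves the arm, as the interface text tells. Its arguments: {"type":"object","properties":{"commands":{"type":"array"}},"required":["commands"]}

```bash
ls; mkdir -p pics
python3 - <<'E'
from station import r, viewer
import cv2, numpy as np
s=r.sense(); print(s)
ims=[]
for n in ("scene","top"):
    c=viewer.capture(n); np.savez(f"{n}0.npz",**{k:v for k,v in c.items()})
    print(n,c["shot"],c["fx"],c["cx"],c["cy"],np.round(c["R"],3).tolist(),np.round(c["t"],3))
    cv2.imwrite(f"pics/{n}0.png",cv2.resize(c["image"][:,:,::-1],(800,600),interpolation=cv2.INTER_CUBIC))
E
```

```text
pics
{'time_s': 0.0, 'joints': array([-5.52553171e+01,  2.20893095e+01,  3.77887236e-01, -2.83901134e-02,
       -6.84111791e+01, -1.48175369e+01]), 'joint_velocities': array([ 0.02547703, -0.02709932,  0.16946461,  0.12048176, -0.01863806,
       -0.00429034]), 'effort': array([ 1.78878883e-03, -3.90669465e+01,  1.87408358e+01,  4.22008842e+00,
        1.10554116e-02, -2.03950285e-04]), 'tcp_pos': array([ 0.21284174, -0.58702846,  0.24046348]), 'ee_rot': array([[-8.40899225e-04, -3.40652220e-01,  9.40189001e-01],
       [ 2.02082120e-03,  9.40186835e-01,  3.40653242e-01],
       [-9.99997605e-01,  2.18640891e-03, -1.02205154e-04]]), 'wrist_force': array([ 0.3504421 , -0.2464042 ,  0.56683818]), 'moment': array([-0.04835563, -0.02460517, -0.01422088]), 'gripper_width': 0.9949797312385841}
scene 1 453.05982404399964 257.724063534605 186.95548506035743 [[0.527, -0.85, 0.018], [-0.34, -0.23, -0.912], [0.779, 0.474, -0.41]] [-0.378  0.278  0.703]
top 2 456.90760950597166 255.68429148635286 178.75302872937988 [[0.117, -0.993, -0.001], [-0.972, -0.115, -0.205], [0.203, 0.025, -0.979]] [-0.11   0.658  1.268]
```

View pics/scene0.png

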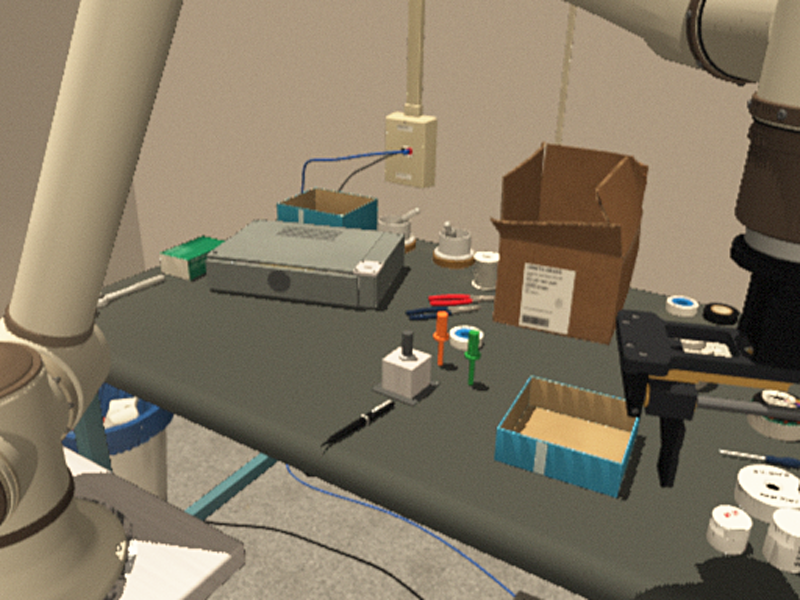

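View pics/top0.png

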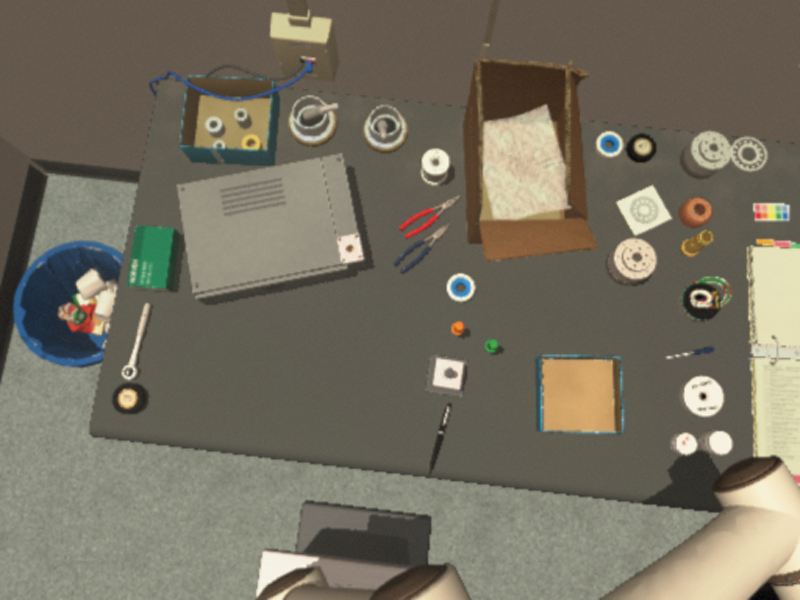

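The scene shows three pin shapes. The dark handle in the aluminium stand is at scene (407,345) and top (449,374); the orange one is at top (458,328) and the green one at (492,346). I choose the dark one. There are two blue trays: the empty near one at top (580,393), and a far one holding spools at (230,120). The box lid has its small plate at top (349,249).

```bash
cat > h.py <<'E'
import numpy as np, cv2
from station import r, viewer, job, spotter
def cap(n):
    s=r.sense(); c=viewer.capture(n)
    if n=="wrist":
        M=np.array(c["mount"]); Rw=s["ee_rot"]@M[:3,:3]; tw=s["ee_rot"]@M[:3,3]+s["tcp_pos"]
        c["R"]=Rw.T; c["t"]=-Rw.T@tw
    c["s"]=s; return c
def back(c,uv,z):
    uv=np.atleast_2d(np.array(uv,float)); d=np.c_[(uv[:,0]-c["cx"])/c["fx"],(uv[:,1]-c["cy"])/c["fy"],np.ones(len(uv))]
    R=np.array(c["R"]); o=-R.T@np.array(c["t"]); d=d@R
    return (o+d*((z-o[2])/d[:,2])[:,None])[:,:2]
def proj(c,P):
    p=np.atleast_2d(P)@np.array(c["R"]).T+np.array(c["t"]); return np.c_[p[:,0]/p[:,2]*c["fx"]+c["cx"],p[:,1]/p[:,2]*c["fy"]+c["cy"]]
def save(c,name,box=None,k=1.5625):
    im=c["image"][:,:,::-1]
    if box: x0,y0,x1,y1=box; im=im[y0:y1,x0:x1]
    cv2.imwrite(f"pics/{name}.png",cv2.resize(im,None,fx=k,fy=k,interpolation=cv2.INTER_CUBIC))
def delta(R,p,Rt,pt):
    """move units from pose (R,p) to (Rt,pt)"""
    from scipy.spatial.transform import Rotation as Ro
    return np.round(R.T@(np.array(pt)-p)/.75,4), np.round(Ro.from_matrix(R.T@Rt).as_rotvec()/np.pi,4)
def down(a):
    """tool down, jaw axis y at world yaw a deg"""
    a=np.deg2rad(a); y=np.array([np.cos(a),np.sin(a),0]); x=np.array([0,0,-1.]); return np.c_[x,y,np.cross(x,y)]
E
python3 - <<'E'
from h import *
c=cap("top")
for n,z in (("gauge_box",.07),("blue_tray",.048),("pin_stand",.05),("release_pin",.09)):
    for o in spotter.silhouettes(n,c)[:3]:
        k,_=cv2.findContours(o["region"].astype(np.uint8),0,2); k=max(k,key=len)[:,0]
        q=back(c,k,z).astype(np.float32); print(n,round(o["score"],2),np.round(o["uv"]),np.round(back(c,o["uv"],z),3),cv2.minAreaRect(q))
print("plate",back(c,np.array([[349,249]])/1.5625,.07))
print("lidcorners",back(c,np.array([[178,185],[343,153],[360,262],[195,298]])/1.5625,.07))
print("stand top corners c",back(c,np.array([[449,374]])/1.5625,.087+.004))
print("tray top corners",back(c,np.array([[538,355],[622,357],[622,433],[538,433]])/1.5625,.048))
save(c,"top_crop",(240,180,420,290),4.4)
E
```

```text
gauge_box 0.65 [171. 144.] [[0.741 0.231]] ((0.7388359308242798, 0.22600431740283966), (0.24344360828399658, 0.32565662264823914), 18.32413673400879)
blue_tray 0.98 [370. 257.] [[ 0.481 -0.384]] ((0.4972717761993408, -0.3834269940853119), (0.1400919258594513, 0.15765339136123657), 5.40440559387207)
blue_tray 0.6 [284. 240.] [[ 0.5   -0.133]] ((0.5019840598106384, -0.13727883994579315), (0.06942758709192276, 0.06774894893169403), 87.5090560913086)
pin_stand 0.6 [283. 237.] [[ 0.508 -0.131]] ((0.5018591284751892, -0.13771779835224152), (0.06790385395288467, 0.06906680017709732), 86.77216339111328)
release_pin 0.46 [287. 239.] [[ 0.502 -0.14 ]] ((0.5005470514297485, -0.13852770626544952), (0.016758587211370468, 0.01399672869592905), 6.0056281089782715)
release_pin 0.4 [315. 223.] [[ 0.556 -0.213]] ((0.559889554977417, -0.21031172573566437), (0.022890213876962662, 0.022579610347747803), 5.338356018066406)
plate [[0.71236683 0.06916498]]
lidcorners [[0.79958246 0.41223054]
 [0.90135001 0.10599815]
 [0.68983732 0.04533724]
 [0.58579485 0.34105403]]
stand top corners c [[ 0.49972182 -0.14095761]]
tray top corners [[ 0.55754337 -0.30412163]
 [ 0.5721162  -0.45931475]
 [ 0.43405386 -0.46674796]
 [ 0.41615635 -0.31514502]]
```

View pics/top_crop.png

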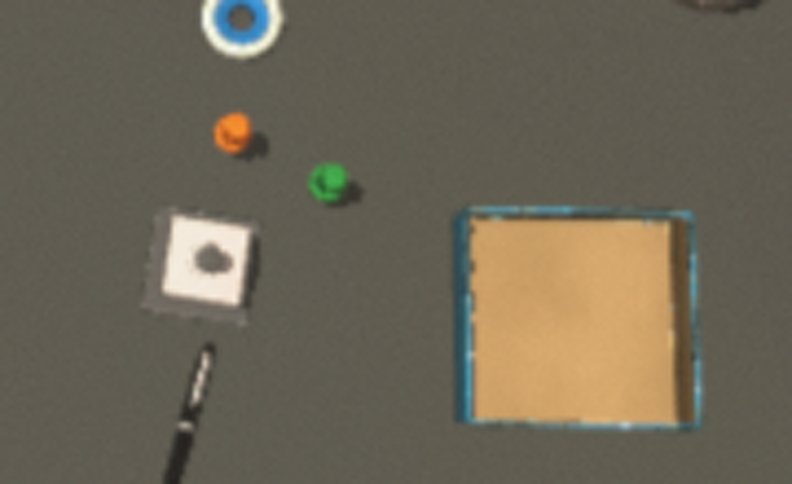

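The crop confirms a dark-handled pin in the aluminium stand; the orange and green pins stand free. Next I move above the stand.

Call:
play_rows:
  commands:
    - {"fingers": -1,"tx": 0,"ty": 0.1433,"tz": 0.1875,"ax": 0,"ay": 0,"az": 0}
    - {"fingers": -1,"tx": 0,"ty": 0.1433,"tz": 0.1875,"ax": 0,"ay": 0,"az": 0}
    - {"fingers": -1,"tx": 0,"ty": 0.1433,"tz": 0.1875,"ax": 0,"ay": 0,"az": 0}
    - {"fingers": -1,"tx": 0,"ty": 0.1433,"tz": 0.1875,"ax": 0,"ay": 0,"az": 0}
    - {"fingers": -1,"tx": 0,"ty": 0.1433,"tz": 0.1875,"ax": 0,"ay": 0,"az": 0}

```text
time_s: 0.77
tcp_pos: [0.3104, -0.4349, 0.2419]
ee_rot: [[0.001, -0.344, 0.939], [0.001, 0.939, 0.344], [-1.0, 0.0, 0.001]]
wrist_force: [-0.6, 0.1, -0.3]
gripper_width: 0.996
```

Call:
play_rows:
  commands:
    - {"fingers": -1,"tx": 0,"ty": 0.1433,"tz": 0.1875,"ax": 0,"ay": 0,"az": 0}
    - {"fingers": -1,"tx": 0,"ty": 0.1433,"tz": 0.1875,"ax": 0,"ay": 0,"az": 0}
    - {"fingers": -1,"tx": 0,"ty": 0.1433,"tz": 0.1875,"ax": 0,"ay": 0,"az": 0}
    - {"fingers": -1,"tx": 0,"ty": 0.1433,"tz": 0.1875,"ax": 0,"ay": 0,"az": 0}
    - {"fingers": -1,"tx": 0,"ty": 0.1433,"tz": 0.1875,"ax": 0,"ay": 0,"az": 0}

```text
time_s: 1.18
tcp_pos: [0.4064, -0.2863, 0.2419]
ee_rot: [[0.002, -0.345, 0.939], [0.0, 0.939, 0.345], [-1.0, -0.0, 0.002]]
wrist_force: [-0.5, -0.2, -0.6]
gripper_width: 1.001
```

Call:
play_rows:
  commands:
    - {"fingers": -0.2,"tx": 0,"ty": 0.1433,"tz": 0.14,"ax": 0,"ay": 0,"az": 0}
    - {"fingers": -0.2,"tx": 0,"ty": 0.1433,"tz": 0.14,"ax": 0,"ay": 0,"az": 0}
    - {"fingers": -0.2,"tx": 0,"ty": 0.1433,"tz": 0.14,"ax": 0,"ay": 0,"az": 0}
    - {"fingers": -0.2,"tx": 0,"ty": 0.1433,"tz": 0.14,"ax": 0,"ay": 0,"az": 0}
    - {"fingers": -0.2,"tx": 0,"ty": 0.1433,"tz": 0.14,"ax": 0,"ay": 0,"az": 0}

```text
time_s: 1.6
tcp_pos: [0.4681, -0.1498, 0.2418]
ee_rot: [[0.001, -0.345, 0.938], [0.0, 0.938, 0.345], [-1.0, -0.0, 0.001]]
wrist_force: [-0.4, -0.2, 0.0]
gripper_width: 0.708
```

```bash
cat > look.py <<'E'
from h import *
import sys
c=cap("wrist"); save(c,sys.argv[1]); s=c["s"]
print(s["time_s"],s["tcp_pos"].round(4),s["ee_rot"].round(3).tolist(),s["wrist_force"].round(1),s["gripper_width"])
for a in sys.argv[2:]:
    n,z=a.split(":")
    for o in spotter.silhouettes(n,c)[:4]:
        k,_=cv2.findContours(o["region"].astype(np.uint8),0,2); k=max(k,key=len)[:,0]
        e=cv2.minEnclosingCircle(back(c,k,float(z)).astype(np.float32))
        print(n,round(o["score"],2),np.round(o["uv"]),back(c,o["uv"],float(z)).round(4),"circ",np.round(e[0],4),round(e[1],4))
E
python3 look.py w1 release_pin:.091 pin_stand:.05; python3 -c "
from h import *
print(viewer.capture('wrist')['mount'])"
```

```text
1.6 [ 0.4681 -0.1498  0.2418] [[0.001, -0.345, 0.938], [0.0, 0.938, 0.345], [-1.0, -0.0, 0.001]] [-0.4 -0.2  0. ] 0.7082702062574417
release_pin 0.8 [250. 205.] [[ 0.4953 -0.1442]] circ [ 0.496  -0.1427] 0.0152
release_pin 0.8 [173. 226.] [[ 0.544  -0.2113]] circ [ 0.5442 -0.2103] 0.0229
release_pin 0.5 [221. 276.] [[ 0.5823 -0.1462]] circ [ 0.5854 -0.1481] 0.0077
pin_stand 0.63 [249. 188.] [[ 0.4903 -0.1487]] circ [ 0.4923 -0.1441] 0.0447
[[-9.84148811e-04 -2.62298647e-01  9.64986244e-01 -1.41764002e-01]
 [ 9.99999512e-01 -1.77159262e-04  9.71702656e-04  9.16518454e-04]
 [-8.39200401e-05  9.64986730e-01  2.62298693e-01 -7.10878634e-02]
 [ 0.00000000e+00  0.00000000e+00  0.00000000e+00  1.00000000e+00]]
```

View pics/w1.png

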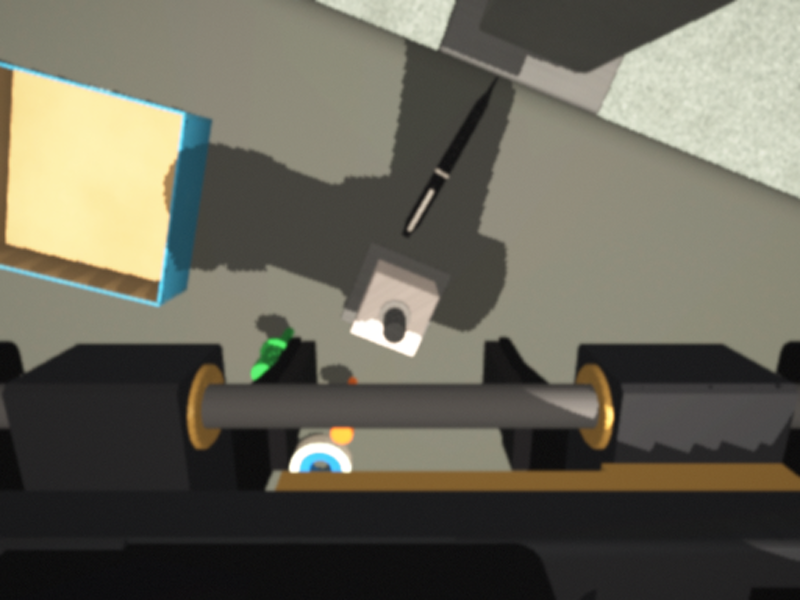

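The wrist view shows the stand and pin handle at about (394,320), the green pin at (270,355), and the tray at left. I refine the pin centre using both cameras.

Run:
```python
from h import *
c=cap("wrist")
o=spotter.silhouettes("release_pin",c)[0]; ys,xs=np.nonzero(o["region"])
print(o["uv"],xs.min(),xs.max(),ys.min(),ys.max())
for z in (.06,.073,.091): print(z,back(c,o["uv"],z).round(4))
print("stand top",back(c,np.array([[397,308]])/1.5625,.05).round(4))
t=cap("top"); o=spotter.silhouettes("release_pin",t)[0]; ys,xs=np.nonzero(o["region"]); print(o["uv"],xs.min(),xs.max(),ys.min(),ys.max())
for P in ([.498,-.142],[.494,-.1445]):
  for z in (.055,.091): print(P,z,proj(c,[P+[z]]).round(1),proj(t,[P+[z]]).round(1))
```

```text
[175.2, 230.4] 164 189 213 244
0.06 [[ 0.5608 -0.216 ]]
0.073 [[ 0.5543 -0.2144]]
0.091 [[ 0.5453 -0.2122]]
stand top [[ 0.4953 -0.1433]]
[173.9, 180.0] 126 223 169 194
[0.498, -0.142] 0.055 [[254.3 200.9]] [[286.8 240.9]]
[0.498, -0.142] 0.091 [[254.2 211.7]] [[287.7 240. ]]
[0.494, -0.1445] 0.055 [[253.5 197. ]] [[287.5 242.4]]
[0.494, -0.1445] 0.091 [[253.3 207.4]] [[288.4 241.6]]
```

Call:
play_rows:
  commands:
    - {"fingers": -0.2,"tx": 0,"ty": -0.0047,"tz": 0.041,"ax": 0,"ay": 0,"az": 0}
    - {"fingers": -0.2,"tx": 0.05,"ty": -0.0047,"tz": 0.041,"ax": 0,"ay": 0,"az": 0}
    - {"fingers": -0.2,"tx": 0.1,"ty": -0.0047,"tz": 0.041,"ax": 0,"ay": 0,"az": 0}
    - {"fingers": -0.2,"tx": 0.15,"ty": -0.0047,"tz": 0.041,"ax": 0,"ay": 0,"az": 0}
    - {"fingers": -0.2,"tx": 0.195,"ty": -0.0047,"tz": 0.041,"ax": 0,"ay": 0,"az": 0}

```text
time_s: 2.42
tcp_pos: [0.4957, -0.1463, 0.0936]
ee_rot: [[-0.0, -0.339, 0.941], [0.0, 0.941, 0.339], [-1.0, 0.0, -0.0]]
wrist_force: [1.6, -0.3, -0.7]
gripper_width: 0.602
```

Call:
play_rows:
  commands:
    - {"fingers": -0.2,"tx": 0.0237,"ty": 0,"tz": 0,"ax": 0,"ay": 0,"az": 0}
    - {"fingers": -0.2,"tx": 0.0237,"ty": 0,"tz": 0,"ax": 0,"ay": 0,"az": 0}
    - {"fingers": 1,"tx": 0.0237,"ty": 0,"tz": 0,"ax": 0,"ay": 0,"az": 0}
    - {"fingers": 1,"tx": 0.0237,"ty": 0,"tz": 0,"ax": 0,"ay": 0,"az": 0}
    - {"fingers": 1,"tx": 0.0237,"ty": 0,"tz": 0,"ax": 0,"ay": 0,"az": 0}

```text
time_s: 2.83
tcp_pos: [0.4978, -0.1459, 0.0795]
ee_rot: [[0.004, -0.341, 0.94], [-0.0, 0.94, 0.341], [-1.0, -0.002, 0.004]]
wrist_force: [-0.0, -0.0, -0.7]
gripper_width: 0.455
```

Call:
play_rows:
  commands:
    - {"fingers": 1,"tx": 0,"ty": 0,"tz": 0,"ax": 0,"ay": 0,"az": 0}
    - {"fingers": 1,"tx": 0,"ty": 0,"tz": 0,"ax": 0,"ay": 0,"az": 0}
    - {"fingers": 1,"tx": 0,"ty": 0,"tz": 0,"ax": 0,"ay": 0,"az": 0}
    - {"fingers": 1,"tx": 0,"ty": 0,"tz": 0,"ax": 0,"ay": 0,"az": 0}
    - {"fingers": 1,"tx": 0,"ty": 0,"tz": 0,"ax": 0,"ay": 0,"az": 0}

```text
time_s: 3.25
tcp_pos: [0.4966, -0.1455, 0.0782]
ee_rot: [[0.001, -0.341, 0.94], [-0.0, 0.94, 0.341], [-1.0, -0.0, 0.001]]
wrist_force: [-1.9, 1.2, 3.7]
gripper_width: 0.171
```

Call:
play_rows:
  commands:
    - {"fingers": 1,"tx": -0.04,"ty": 0,"tz": 0,"ax": 0,"ay": 0,"az": 0}
    - {"fingers": 1,"tx": -0.08,"ty": 0,"tz": 0,"ax": 0,"ay": 0,"az": 0}
    - {"fingers": 1,"tx": -0.12,"ty": 0,"tz": 0,"ax": 0,"ay": 0,"az": 0}
    - {"fingers": 1,"tx": -0.16,"ty": 0,"tz": 0,"ax": 0,"ay": 0,"az": 0}
    - {"fingers": 1,"tx": -0.163,"ty": 0.0,"tz": 0.0,"ax": 0,"ay": 0,"az": 0}

```text
time_s: 3.67
tcp_pos: [0.4995, -0.1461, 0.2057]
ee_rot: [[0.011, -0.342, 0.94], [-0.002, 0.94, 0.342], [-1.0, -0.006, 0.01]]
wrist_force: [0.7, 0.2, -0.1]
gripper_width: 0.173
```

Call:
play_rows:
  commands:
    - {"fingers": 1,"tx": 0,"ty": 0.02,"tz": 0.035,"ax": 0,"ay": 0,"az": 0}
    - {"fingers": 1,"tx": 0,"ty": 0.045,"tz": 0.075,"ax": 0,"ay": 0,"az": 0}
    - {"fingers": 1,"tx": 0,"ty": 0.07,"tz": 0.115,"ax": 0,"ay": 0,"az": 0}
    - {"fingers": 1,"tx": 0,"ty": 0.09,"tz": 0.15,"ax": 0,"ay": 0,"az": 0}
    - {"fingers": 1,"tx": 0,"ty": 0.11,"tz": 0.19,"ax": 0,"ay": 0,"az": 0}

```text
time_s: 4.08
tcp_pos: [0.6022, -0.0183, 0.1991]
ee_rot: [[-0.001, -0.341, 0.94], [0.0, 0.94, 0.341], [-1.0, 0.001, -0.001]]
wrist_force: [-0.3, -0.6, -0.3]
gripper_width: 0.17
```

Call:
play_rows:
  commands:
    - {"fingers": 1,"tx": 0,"ty": 0.02,"tz": 0.035,"ax": 0,"ay": 0,"az": 0}
    - {"fingers": 1,"tx": 0,"ty": 0.04,"tz": 0.07,"ax": 0,"ay": 0,"az": 0}
    - {"fingers": 1,"tx": 0,"ty": 0.06,"tz": 0.103,"ax": 0,"ay": 0,"az": 0}
    - {"fingers": 1,"tx": 0,"ty": 0.06,"tz": 0.103,"ax": 0,"ay": 0,"az": 0}
    - {"fingers": 1,"tx": 0,"ty": 0.06,"tz": 0.103,"ax": 0,"ay": 0,"az": 0}

```text
time_s: 4.5
tcp_pos: [0.6596, 0.0504, 0.1979]
ee_rot: [[-0.002, -0.342, 0.94], [-0.0, 0.94, 0.342], [-1.0, 0.0, -0.002]]
wrist_force: [-0.0, -0.7, -1.7]
gripper_width: 0.178
```

```bash
python3 look.py w2 access_hole:.07 release_pin:.1 gauge_box:.07
```

```text
4.5 [0.6596 0.0504 0.1979] [[-0.002, -0.342, 0.94], [-0.0, 0.94, 0.342], [-1.0, 0.0, -0.002]] [-0.  -0.7 -1.7] 0.17768500013629637
access_hole 0.56 [425. 216.] [[0.633  0.2129]] circ [0.648  0.1657] 0.1314
release_pin 0.88 [254. 239.] [[0.6972 0.064 ]] circ [0.6887 0.0623] 0.0173
release_pin 0.58 [63. 25.] [[ 0.5876 -0.1212]] circ [ 0.59   -0.1201] 0.0252
gauge_box 0.72 [423. 219.] [[0.6358 0.2119]] circ [0.6501 0.1659] 0.1319
```

View pics/w2.png

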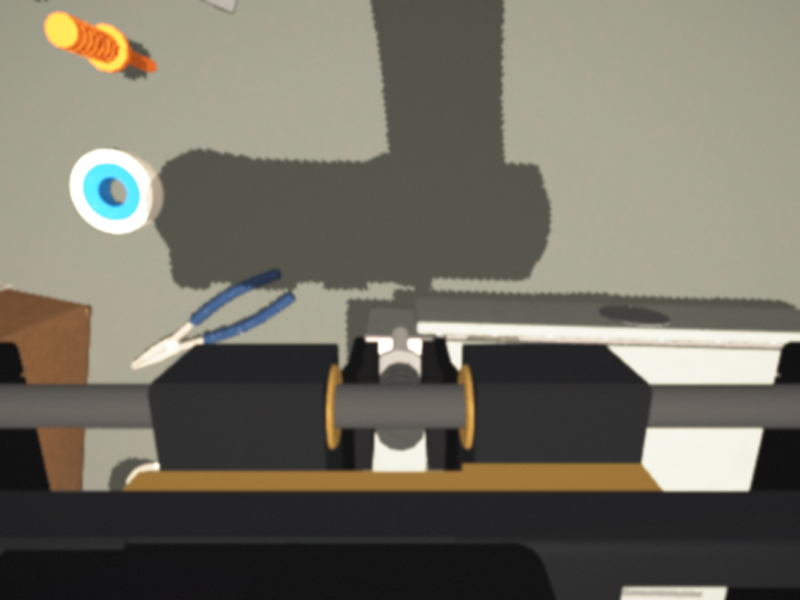

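The wrist view shows the front edge of the lid running nearly parallel to the jaws, but the gripper hides the hole. I'll take it from the saved fixed-camera shots instead.

Run:
```python
from h import *
a=np.load("top0.npz")["image"][:,:,::-1]; b=np.load("scene0.npz")["image"][:,:,::-1]
A=cv2.resize(a[140:180,200:250],None,fx=8,fy=8,interpolation=cv2.INTER_CUBIC); B=cv2.resize(b[150:190,215:265],None,fx=8,fy=8,interpolation=cv2.INTER_CUBIC)
cv2.imwrite("pics/hole.png",np.hstack([A,B]))
```

```text
(no output)
```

View pics/hole.png

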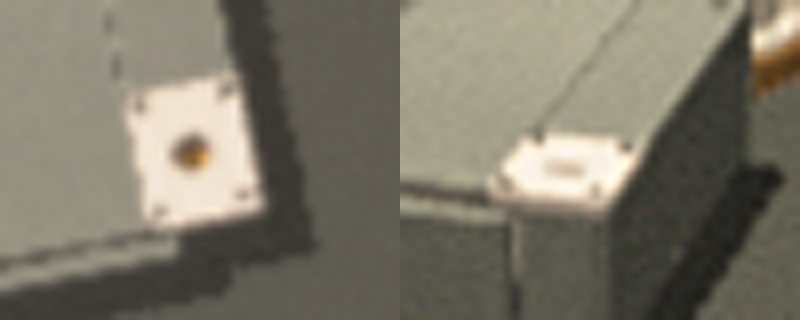

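Run:
```python
from h import *
t=dict(np.load("top0.npz")); s=dict(np.load("scene0.npz"))
print("hole",back(t,[223.56,158.6],.07).round(4),back(s,[235.1,170.2],.07).round(4))
# consistency on pin handle top: now gripped at known tcp
print("pin@stand top-cam", back(t,np.array([[287.,239.5]]),.091).round(4))
c=cap("wrist"); print(back(c,np.array([[417,325],[600,333],[800,345]])/1.5625,.07).round(4))
# handle, collar, tip positions predicted vs image
T=c["s"]; 
for d in (-.074,-.028,-.023): print(d,(proj(c,[T["tcp_pos"]+[0,0,d]])*1.5625).round(0))
tt=cap("top"); save(tt,"t2",(195,110,325,200),6)
for d in (-.074,): print(d,proj(tt,[T["tcp_pos"]+[0,0,d]]).round(1))
```

```text
hole [[0.7147 0.0689]] [[0.7159 0.0755]]
pin@stand top-cam [[ 0.4992 -0.14  ]]
[[0.6763 0.0673]
 [0.6433 0.1737]
 [0.6087 0.2924]]
-0.074 [[397. 318.]]
-0.028 [[396. 355.]]
-0.023 [[396. 360.]]
-0.074 [[226.8 173.7]]
```

Call:
play_rows:
  commands:
    - {"fingers": 1,"tx": 0,"ty": 0,"tz": 0.045,"ax": 0,"ay": 0,"az": 0}
    - {"fingers": 1,"tx": 0,"ty": 0,"tz": 0.09,"ax": 0,"ay": 0,"az": 0}
    - {"fingers": 1,"tx": 0,"ty": 0,"tz": 0.126,"ax": 0,"ay": 0,"az": 0}
    - {"fingers": 1,"tx": 0,"ty": 0,"tz": 0.126,"ax": 0,"ay": 0,"az": 0}
    - {"fingers": 1,"tx": 0,"ty": 0,"tz": 0.126,"ax": 0,"ay": 0,"az": 0}

```text
time_s: 5.22
tcp_pos: [0.7485, 0.0811, 0.1983]
ee_rot: [[-0.002, -0.34, 0.94], [-0.0, 0.94, 0.34], [-1.0, 0.0, -0.002]]
wrist_force: [-0.4, 0.2, -1.3]
gripper_width: 0.173
```

Run:
```python
from h import *
c=cap("wrist"); T=c["s"]; print(T["tcp_pos"].round(4),T["time_s"])
B=(190,130,330,235); save(c,"w3",B,5.7); np.savez("w3.npz",**c)
for P in ([.7147,.0689],[.7159,.0755]):
  uv=proj(c,[P+[.07]])[0]; print("hole pred",uv.round(1),((uv-[190,130]+.5)*5.7).round())
uv=proj(c,[T["tcp_pos"]+[0,0,-.074]+.0027*T["ee_rot"][:,2]])[0]; print("tip pred",((uv-[190,130]+.5)*5.7).round())
```

```text
[0.7485 0.0811 0.1983] 5.2167
hole pred [254.2 146. ] [369.  94.]
hole pred [260.7 149.8] [406. 116.]
tip pred [368. 441.]
```

View pics/w3.png

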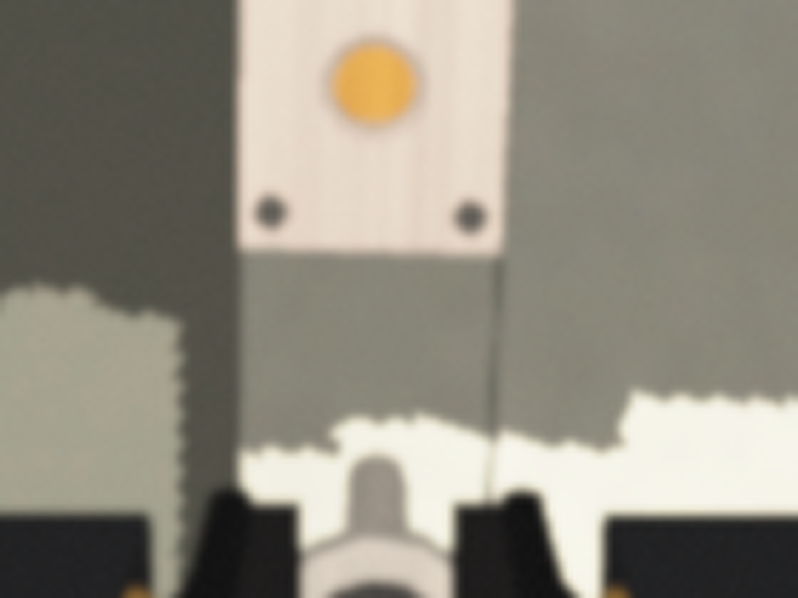

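Run:
```python
from h import *
c=dict(np.load("w3.npz",allow_pickle=True)); s=c["s"].item(); p=s["tcp_pos"]; R=s["ee_rot"]; print(c["fx"],c["cy"])
w=lambda uv:np.array(uv)/5.7-.5+[190,130]
print("hole",back(c,w([375,84]),.07).round(4))
th=np.linspace(0,2*np.pi,181)
for off in (0,.003,.006,.009):
  o=[]
  for d,rad in ((-.074,.004),(-.028,.012),(-.023,.012),(.013,.008)):
    ring=p+[0,0,d]+off*R[:,2]+rad*(np.cos(th)[:,None]*R[:,1]+np.sin(th)[:,None]*R[:,2])
    q=(proj(c,ring)-[190,130]+.5)*5.7; o.append((q.min(0).round(),q.max(0).round()))
  print(off,o)
```

```text
303.27879815458505 187.2646522712333
hole [[0.7129 0.0693]]
0 [(array([337., 393.]), array([398., 451.])), (array([252., 450.]), array([480., 662.])), (array([249., 466.]), array([483., 683.])), (array([267., 662.]), array([461., 836.]))]
0.003 [(array([337., 414.]), array([398., 472.])), (array([253., 477.]), array([479., 687.])), (array([250., 494.]), array([482., 709.])), (array([268., 695.]), array([460., 868.]))]
0.006 [(array([337., 436.]), array([398., 493.])), (array([253., 504.]), array([479., 712.])), (array([250., 522.]), array([482., 735.])), (array([268., 728.]), array([460., 899.]))]
0.009 [(array([338., 458.]), array([398., 514.])), (array([254., 531.]), array([478., 737.])), (array([251., 549.]), array([481., 760.])), (array([269., 761.]), array([459., 930.]))]
```

Run:
```python
from h import *
c=dict(np.load("w3.npz",allow_pickle=True)); s=c["s"].item(); p=s["tcp_pos"]; R=s["ee_rot"]
for z in (-.0095,.0095):
  print("finger",z,((proj(c,[p+R@[.019,y,z] for y in (-.008,.008)])-[190,130]+.5)*5.7).round())
sc=cap("scene"); s=sc["s"];p=s["tcp_pos"];R=s["ee_rot"]
for off in (0,.0085):
  print(off,[proj(sc,[p+R@[d,0,off]])[0].round(1).tolist() for d in (-.013,.023,.074)])
u=proj(sc,[p])[0].astype(int); B=(u[0]-50,u[1]-35,u[0]+50,u[1]+60); print(B)
save(sc,"s3",B,6)
```

```text
finger -0.0095 [[285. 503.]
 [446. 503.]]
finger 0.0095 [[287. 678.]
 [444. 678.]]
0 [[240.0, 117.9], [240.0, 130.6], [239.9, 148.1]]
0.0085 [[240.8, 117.1], [240.7, 129.8], [240.7, 147.1]]
(np.int64(190), np.int64(87), np.int64(290), np.int64(182))
```

View pics/s3.png

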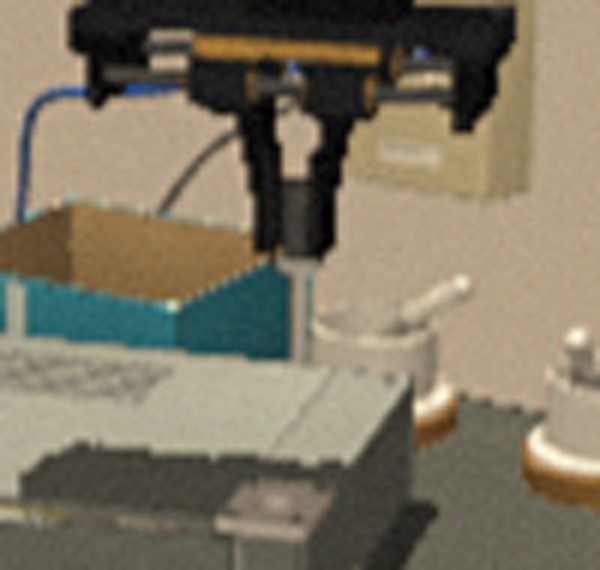

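Call:
play_rows:
  commands:
    - {"fingers": 1,"tx": 0,"ty": 0,"tz": -0.03,"ax": 0,"ay": 0,"az": 0}
    - {"fingers": 1,"tx": 0,"ty": -0.0005,"tz": -0.061,"ax": 0,"ay": 0,"az": 0}
    - {"fingers": 1,"tx": 0.03,"ty": -0.0005,"tz": -0.061,"ax": 0,"ay": 0,"az": 0}
    - {"fingers": 1,"tx": 0.059,"ty": -0.0005,"tz": -0.061,"ax": 0,"ay": 0,"az": 0}
    - {"fingers": 1,"tx": 0.059,"ty": -0.0005,"tz": -0.061,"ax": 0,"ay": 0,"az": 0}

```text
time_s: 5.73
tcp_pos: [0.7015, 0.0643, 0.1521]
ee_rot: [[-0.008, -0.339, 0.941], [-0.0, 0.941, 0.339], [-1.0, 0.002, -0.008]]
wrist_force: [-0.4, -0.7, -0.9]
gripper_width: 0.17
```

Call:
play_rows:
  commands:
    - {"fingers": 1,"tx": 0,"ty": 0,"tz": 0,"ax": 0,"ay": 0,"az": 0}
    - {"fingers": 1,"tx": 0,"ty": 0,"tz": 0,"ax": 0,"ay": 0,"az": 0}

```text
time_s: 5.9
tcp_pos: [0.7059, 0.0651, 0.1574]
ee_rot: [[0.002, -0.341, 0.94], [-0.0, 0.94, 0.341], [-1.0, -0.001, 0.002]]
wrist_force: [0.6, -0.8, -0.2]
gripper_width: 0.176
```

Run:
```python
from h import *
c=cap("wrist"); T=c["s"]; print(T["tcp_pos"].round(4),T["time_s"],T["wrist_force"])
B=(190,150,330,240); save(c,"w4",B,5.7)
uv=proj(c,[[.7129,.0693,.07],T["tcp_pos"]+T["ee_rot"]@[.074,.0014,.0083]]); print(((uv-[190,150]+.5)*5.7).round())
```

```text
[0.7059 0.0651 0.1574] 5.9 [ 0.62445189 -0.80783369 -0.24335052]
[[380. 330.]
 [378. 366.]]
```

View pics/w4.png

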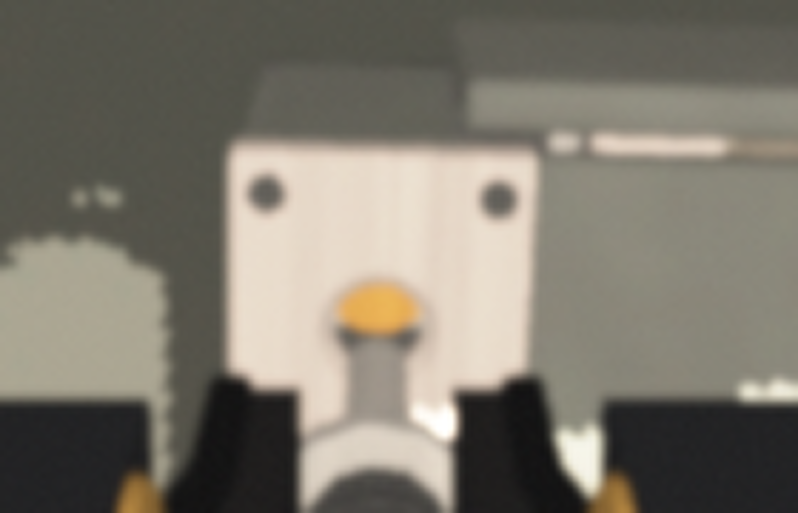

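Call:
play_rows:
  commands:
    - {"fingers": 1,"tx": 0.013,"ty": 0,"tz": -0.0005,"ax": 0,"ay": 0,"az": 0}
    - {"fingers": 1,"tx": 0.026,"ty": 0,"tz": -0.0005,"ax": 0,"ay": 0,"az": 0}
    - {"fingers": 1,"tx": 0.038,"ty": 0,"tz": -0.0005,"ax": 0,"ay": 0,"az": 0}
    - {"fingers": 1,"tx": 0.045,"ty": 0,"tz": -0.0005,"ax": 0,"ay": 0,"az": 0}
    - {"fingers": 1,"tx": 0.045,"ty": 0,"tz": -0.0005,"ax": 0,"ay": 0,"az": 0}

```text
time_s: 6.37
tcp_pos: [0.7041, 0.0651, 0.1192]
ee_rot: [[-0.004, -0.341, 0.94], [-0.001, 0.94, 0.341], [-1.0, 0.001, -0.004]]
wrist_force: [-0.3, -0.0, -1.2]
gripper_width: 0.173
```

Call:
play_rows:
  commands:
    - {"fingers": 1,"tx": 0,"ty": 0,"tz": 0,"ax": 0,"ay": 0,"az": 0}
    - {"fingers": 1,"tx": 0,"ty": 0,"tz": 0,"ax": 0,"ay": 0,"az": 0}

```text
time_s: 6.53
tcp_pos: [0.7054, 0.0653, 0.1219]
ee_rot: [[0.0, -0.341, 0.94], [-0.0, 0.94, 0.341], [-1.0, -0.0, 0.0]]
wrist_force: [0.4, -0.3, -1.5]
gripper_width: 0.171
```

Call:
play_rows:
  commands:
    - {"fingers": 1,"tx": 0.006,"ty": 0,"tz": 0,"ax": 0,"ay": 0,"az": 0}
    - {"fingers": 1,"tx": 0.011,"ty": 0,"tz": 0,"ax": 0,"ay": 0,"az": 0}
    - {"fingers": 1,"tx": 0.0165,"ty": 0,"tz": 0,"ax": 0,"ay": 0,"az": 0}
    - {"fingers": 1,"tx": 0.0165,"ty": 0,"tz": 0,"ax": 0,"ay": 0,"az": 0}
    - {"fingers": 1,"tx": 0.0165,"ty": 0,"tz": 0,"ax": 0,"ay": 0,"az": 0}

```text
time_s: 6.95
tcp_pos: [0.7061, 0.0654, 0.1107]
ee_rot: [[0.003, -0.341, 0.94], [0.0, 0.94, 0.341], [-1.0, -0.001, 0.003]]
wrist_force: [-0.2, -0.3, 3.6]
gripper_width: 0.172
```

Run:
```python
from h import *
c=cap("wrist"); s=c["s"]; print(s["tcp_pos"].round(4),s["wrist_force"].round(2))
for o in spotter.silhouettes("drawer",c)[:2]: print(o["score"],o["uv"],back(c,o["uv"],.05),o["region"].sum())
a=np.load("top0.npz")["image"].astype(int); t=cap("top")["image"].astype(int)
d=(abs(t-a).sum(2)>60); print("diff in drawer zone", d[185:215,135:190].mean())
```

```text
[0.7061 0.0654 0.1107] [-0.16 -0.34  3.56]
0.57 [418.4, 160.0] [[0.63533221 0.15779378]] 11271
diff in drawer zone 0.6903030303030303
```

Call:
play_rows:
  commands:
    - {"fingers": 1,"tx": 0.0025,"ty": 0,"tz": 0,"ax": 0,"ay": 0,"az": 0}
    - {"fingers": 1,"tx": 0.0025,"ty": 0,"tz": 0,"ax": 0,"ay": 0,"az": 0}
    - {"fingers": 1,"tx": 0.0025,"ty": 0,"tz": 0,"ax": 0,"ay": 0,"az": 0}
    - {"fingers": 1,"tx": 0.0025,"ty": 0,"tz": 0,"ax": 0,"ay": 0,"az": 0}
    - {"fingers": 1,"tx": 0.0025,"ty": 0,"tz": 0,"ax": 0,"ay": 0,"az": 0}

```text
time_s: 7.52
tcp_pos: [0.7055, 0.0653, 0.1078]
ee_rot: [[0.001, -0.341, 0.94], [0.0, 0.94, 0.341], [-1.0, -0.0, 0.001]]
wrist_force: [1.6, 1.0, 5.0]
gripper_width: 0.175
```

Call:
play_rows:
  commands:
    - {"fingers": 1,"tx": 0,"ty": 0,"tz": 0,"ax": 0,"ay": 0,"az": 0}
    - {"fingers": 1,"tx": 0,"ty": 0,"tz": 0,"ax": 0,"ay": 0,"az": 0}
    - {"fingers": 1,"tx": 0,"ty": 0,"tz": 0,"ax": 0,"ay": 0,"az": 0}
    - {"fingers": 1,"tx": 0,"ty": 0,"tz": 0,"ax": 0,"ay": 0,"az": 0}
    - {"fingers": 1,"tx": 0,"ty": 0,"tz": 0,"ax": 0,"ay": 0,"az": 0}

```text
time_s: 7.93
tcp_pos: [0.7053, 0.0653, 0.1077]
ee_rot: [[0.001, -0.341, 0.94], [0.0, 0.94, 0.341], [-1.0, -0.0, 0.001]]
wrist_force: [1.6, -0.0, 5.1]
gripper_width: 0.176
```

Run:
```python
from h import *
t=cap("scene"); s=t["s"]; print(s["tcp_pos"].round(4),s["wrist_force"].round(2))
save(t,"s5",(100,80,300,230),4);
```

```text
[0.7053 0.0653 0.1077] [ 1.61 -0.04  5.06]
```

View pics/s5.png

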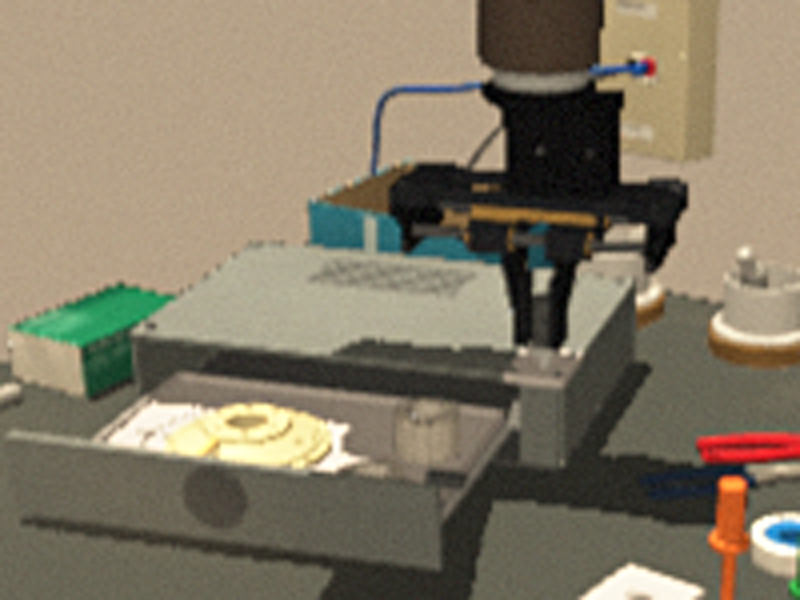

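The drawer is right out, with the gold plate at left and at least one core at right. I retract the pin and go to look at the stand.

Call:
play_rows:
  commands:
    - {"fingers": 1,"tx": -0.02,"ty": 0,"tz": 0,"ax": 0,"ay": 0,"az": 0}
    - {"fingers": 1,"tx": -0.045,"ty": 0,"tz": 0,"ax": 0,"ay": 0,"az": 0}
    - {"fingers": 1,"tx": -0.075,"ty": 0,"tz": 0,"ax": 0,"ay": 0,"az": 0}
    - {"fingers": 1,"tx": -0.105,"ty": 0,"tz": 0,"ax": 0,"ay": 0,"az": 0}
    - {"fingers": 1,"tx": -0.123,"ty": 0,"tz": 0,"ax": 0,"ay": 0,"az": 0}

```text
time_s: 8.4
tcp_pos: [0.7038, 0.0653, 0.1998]
ee_rot: [[-0.004, -0.341, 0.94], [-0.0, 0.94, 0.341], [-1.0, 0.001, -0.003]]
wrist_force: [0.6, -0.1, -0.8]
gripper_width: 0.172
```

Call:
play_rows:
  commands:
    - {"fingers": 1,"tx": 0,"ty": -0.02,"tz": -0.035,"ax": 0,"ay": 0,"az": 0}
    - {"fingers": 1,"tx": 0,"ty": -0.042,"tz": -0.077,"ax": 0,"ay": 0,"az": 0}
    - {"fingers": 1,"tx": 0,"ty": -0.065,"tz": -0.12,"ax": 0,"ay": 0,"az": 0}
    - {"fingers": 1,"tx": 0,"ty": -0.09,"tz": -0.165,"ax": 0,"ay": 0,"az": 0}
    - {"fingers": 1,"tx": 0,"ty": -0.11,"tz": -0.203,"ax": 0,"ay": 0,"az": 0}

```text
time_s: 8.82
tcp_pos: [0.5858, -0.0654, 0.1971]
ee_rot: [[-0.008, -0.34, 0.94], [0.001, 0.94, 0.34], [-1.0, 0.003, -0.007]]
wrist_force: [0.2, -0.5, -0.9]
gripper_width: 0.171
```

Call:
play_rows:
  commands:
    - {"fingers": 1,"tx": 0,"ty": -0.02,"tz": -0.035,"ax": 0,"ay": 0,"az": 0}
    - {"fingers": 1,"tx": 0,"ty": -0.04,"tz": -0.075,"ax": 0,"ay": 0,"az": 0}
    - {"fingers": 1,"tx": 0,"ty": -0.055,"tz": -0.1,"ax": 0,"ay": 0,"az": 0}
    - {"fingers": 1,"tx": 0,"ty": -0.055,"tz": -0.1,"ax": 0,"ay": 0,"az": 0}
    - {"fingers": 1,"tx": 0,"ty": -0.055,"tz": -0.1,"ax": 0,"ay": 0,"az": 0}

```text
time_s: 9.23
tcp_pos: [0.5313, -0.129, 0.1982]
ee_rot: [[-0.005, -0.339, 0.941], [0.001, 0.941, 0.339], [-1.0, 0.003, -0.004]]
wrist_force: [-0.4, -0.8, -1.0]
gripper_width: 0.173
```

Call:
play_rows:
  commands:
    - {"fingers": 1,"tx": 0,"ty": 0,"tz": 0,"ax": 0,"ay": 0,"az": 0}
    - {"fingers": 1,"tx": 0,"ty": 0,"tz": 0,"ax": 0,"ay": 0,"az": 0}
    - {"fingers": 1,"tx": 0,"ty": 0,"tz": 0,"ax": 0,"ay": 0,"az": 0}

```text
time_s: 9.48
tcp_pos: [0.534, -0.1277, 0.1991]
ee_rot: [[-0.001, -0.342, 0.94], [0.0, 0.94, 0.342], [-1.0, 0.001, -0.001]]
wrist_force: [0.1, 0.7, -0.2]
gripper_width: 0.17
```

Run:
```python
from h import *
c=cap("wrist"); T=c["s"]; print(T["tcp_pos"].round(4),T["time_s"],T["wrist_force"])
B=(190,105,330,235); save(c,"w6",B,4.5); np.savez("w6.npz",**c)
uv=proj(c,[[.4992,-.140,.05],T["tcp_pos"]+T["ee_rot"]@[.074,.0014,.0083]]); print(((uv-[190,105]+.5)*4.5).round())
```

```text
[ 0.534  -0.1277  0.1991] 9.4833 [ 0.1250165   0.72751497 -0.165936  ]
[[292. 169.]
 [299. 492.]]
```

View pics/w6.png

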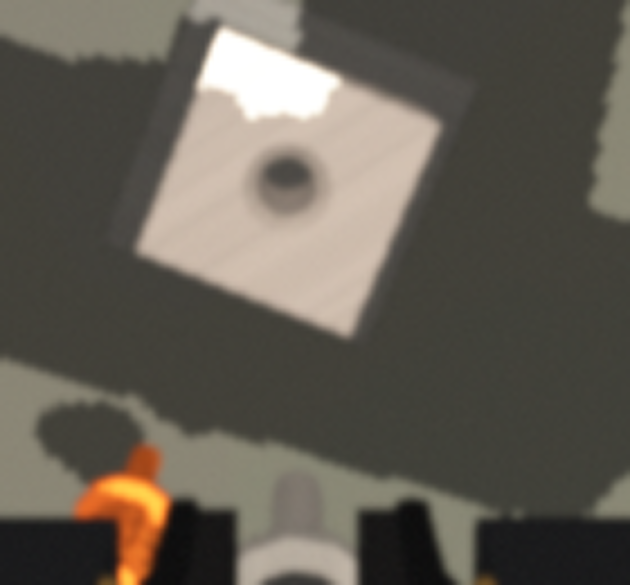

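Run:
```python
from h import *
c=dict(np.load("w6.npz",allow_pickle=True)); s=c["s"].item(); p=s["tcp_pos"]; R=s["ee_rot"]
w=lambda uv:np.array(uv)/4.5-.5+[190,105]
h=back(c,w([287.5,183]),.05)[0]; t=(p+R@[.074,.0014,.0083])[:2]; d=np.r_[h-t,0]; print(h,t,(R.T@d/.75).round(4))
```

```text
[ 0.50227206 -0.1400086 ] [ 0.54116921 -0.12350541] [ 0.0001 -0.003  -0.0563]
```

Call:
play_rows:
  commands:
    - {"fingers": 1,"tx": 0,"ty": -0.003,"tz": -0.03,"ax": 0,"ay": 0,"az": 0}
    - {"fingers": 1,"tx": 0,"ty": -0.003,"tz": -0.0563,"ax": 0,"ay": 0,"az": 0}
    - {"fingers": 1,"tx": 0.045,"ty": -0.003,"tz": -0.0563,"ax": 0,"ay": 0,"az": 0}
    - {"fingers": 1,"tx": 0.075,"ty": -0.003,"tz": -0.0563,"ax": 0,"ay": 0,"az": 0}
    - {"fingers": 1,"tx": 0.075,"ty": -0.003,"tz": -0.0563,"ax": 0,"ay": 0,"az": 0}

```text
time_s: 9.95
tcp_pos: [0.4915, -0.1443, 0.1393]
ee_rot: [[-0.01, -0.34, 0.94], [0.001, 0.94, 0.34], [-1.0, 0.005, -0.009]]
wrist_force: [-1.6, 1.2, -1.4]
gripper_width: 0.176
```

Call:
play_rows:
  commands:
    - {"fingers": 1,"tx": 0,"ty": 0,"tz": 0,"ax": 0,"ay": 0,"az": 0}
    - {"fingers": 1,"tx": 0.015,"ty": 0,"tz": 0,"ax": 0,"ay": 0,"az": 0}
    - {"fingers": 1,"tx": 0.03,"ty": 0,"tz": 0,"ax": 0,"ay": 0,"az": 0}
    - {"fingers": 1,"tx": 0.03,"ty": 0,"tz": 0,"ax": 0,"ay": 0,"az": 0}
    - {"fingers": 1,"tx": 0.03,"ty": 0,"tz": 0,"ax": 0,"ay": 0,"az": 0}

```text
time_s: 10.37
tcp_pos: [0.4958, -0.1449, 0.1221]
ee_rot: [[0.001, -0.342, 0.94], [-0.0, 0.94, 0.342], [-1.0, -0.001, 0.001]]
wrist_force: [1.0, 0.4, -1.2]
gripper_width: 0.177
```

Call:
play_rows:
  commands:
    - {"fingers": 1,"tx": 0.015,"ty": 0,"tz": 0,"ax": 0,"ay": 0,"az": 0}
    - {"fingers": 1,"tx": 0.03,"ty": 0,"tz": 0,"ax": 0,"ay": 0,"az": 0}
    - {"fingers": 1,"tx": 0.045,"ty": 0,"tz": 0,"ax": 0,"ay": 0,"az": 0}
    - {"fingers": 1,"tx": 0.0565,"ty": 0,"tz": 0,"ax": 0,"ay": 0,"az": 0}
    - {"fingers": 1,"tx": 0.0565,"ty": 0,"tz": 0,"ax": 0,"ay": 0,"az": 0}

```text
time_s: 10.78
tcp_pos: [0.4954, -0.145, 0.0787]
ee_rot: [[0.0, -0.341, 0.94], [-0.0, 0.94, 0.341], [-1.0, -0.0, 0.0]]
wrist_force: [0.2, 0.1, 0.1]
gripper_width: 0.172
```

Call:
play_rows:
  commands:
    - {"fingers": 1,"tx": 0,"ty": 0,"tz": 0,"ax": 0,"ay": 0,"az": 0}
    - {"fingers": 1,"tx": 0,"ty": 0,"tz": 0,"ax": 0,"ay": 0,"az": 0}
    - {"fingers": 1,"tx": 0,"ty": 0,"tz": 0,"ax": 0,"ay": 0,"az": 0}

```text
time_s: 11.03
tcp_pos: [0.4952, -0.145, 0.0794]
ee_rot: [[0.001, -0.341, 0.94], [-0.0, 0.94, 0.341], [-1.0, -0.001, 0.001]]
wrist_force: [0.9, 0.3, -0.6]
gripper_width: 0.171
```

Call:
play_rows:
  commands:
    - {"fingers": -0.2,"tx": 0,"ty": 0,"tz": 0,"ax": 0,"ay": 0,"az": 0}
    - {"fingers": -0.2,"tx": 0,"ty": 0,"tz": 0,"ax": 0,"ay": 0,"az": 0}
    - {"fingers": -0.2,"tx": 0,"ty": 0,"tz": 0,"ax": 0,"ay": 0,"az": 0}
    - {"fingers": -0.2,"tx": -0.03,"ty": 0,"tz": 0,"ax": 0,"ay": 0,"az": 0}
    - {"fingers": -0.2,"tx": -0.08,"ty": 0,"tz": 0,"ax": 0,"ay": 0,"az": 0}

```text
time_s: 11.45
tcp_pos: [0.4919, -0.1449, 0.1358]
ee_rot: [[-0.01, -0.34, 0.94], [0.001, 0.94, 0.34], [-1.0, 0.004, -0.009]]
wrist_force: [0.9, 0.0, 0.3]
gripper_width: 0.467
```

Call:
play_rows:
  commands:
    - {"fingers": -1,"tx": -0.05,"ty": 0,"tz": 0,"ax": 0,"ay": 0,"az": 0}
    - {"fingers": -1,"tx": -0.1,"ty": 0,"tz": 0,"ax": 0,"ay": 0,"az": 0}
    - {"fingers": -1,"tx": -0.12,"ty": 0.03,"tz": 0.03,"ax": 0,"ay": 0,"az": 0}
    - {"fingers": -1,"tx": -0.14,"ty": 0.07,"tz": 0.06,"ax": 0,"ay": 0,"az": 0}
    - {"fingers": -1,"tx": -0.16,"ty": 0.1,"tz": 0.09,"ax": 0,"ay": 0,"az": 0}

```text
time_s: 11.87
tcp_pos: [0.5325, -0.0504, 0.2605]
ee_rot: [[0.002, -0.34, 0.941], [0.001, 0.941, 0.34], [-1.0, 0.0, 0.002]]
wrist_force: [0.9, -1.0, -0.9]
gripper_width: 0.848
```

Call:
play_rows:
  commands:
    - {"fingers": -1,"tx": -0.02,"ty": 0.035,"tz": 0.035,"ax": 0,"ay": 0,"az": 0}
    - {"fingers": -1,"tx": -0.04,"ty": 0.07,"tz": 0.065,"ax": 0,"ay": 0,"az": 0}
    - {"fingers": -1,"tx": -0.06,"ty": 0.1,"tz": 0.1,"ax": 0,"ay": 0,"az": 0}
    - {"fingers": -1,"tx": -0.08,"ty": 0.14,"tz": 0.13,"ax": 0,"ay": 0,"az": 0}
    - {"fingers": -1,"tx": -0.093,"ty": 0.17,"tz": 0.16,"ax": 0,"ay": 0,"az": 0}

```text
time_s: 12.28
tcp_pos: [0.6025, 0.1115, 0.3304]
ee_rot: [[0.002, -0.342, 0.94], [0.001, 0.94, 0.342], [-1.0, -0.0, 0.003]]
wrist_force: [0.8, -0.1, -0.5]
gripper_width: 0.993
```

Call:
play_rows:
  commands:
    - {"fingers": -1,"tx": 0,"ty": 0.035,"tz": 0.035,"ax": 0,"ay": 0,"az": 0}
    - {"fingers": -1,"tx": 0,"ty": 0.07,"tz": 0.065,"ax": 0,"ay": 0,"az": 0}
    - {"fingers": -1,"tx": 0,"ty": 0.09,"tz": 0.085,"ax": 0,"ay": 0,"az": 0}
    - {"fingers": -1,"tx": 0,"ty": 0.09,"tz": 0.085,"ax": 0,"ay": 0,"az": 0}
    - {"fingers": -1,"tx": 0,"ty": 0.09,"tz": 0.085,"ax": 0,"ay": 0,"az": 0}

```text
time_s: 12.7
tcp_pos: [0.6389, 0.1955, 0.3273]
ee_rot: [[-0.002, -0.342, 0.94], [-0.001, 0.94, 0.342], [-1.0, -0.0, -0.002]]
wrist_force: [-0.3, -0.2, -0.1]
gripper_width: 1.002
```

```bash
python3 look.py w7 core_a:.049 hub_plate:.024 ring_mark:.018 drawer_front:.038
```

```text
12.7 [0.6389 0.1955 0.3273] [[-0.002, -0.342, 0.94], [-0.001, 0.94, 0.342], [-1.0, -0.0, -0.002]] [-0.3 -0.2 -0.1] 1.0018420218271933
core_a 0.95 [197. 110.] [[0.6048 0.1001]] circ [0.5978 0.1055] 0.0235
core_a 0.63 [197.  16.] [[0.4962 0.0668]] circ [0.5028 0.0747] 0.0253
hub_plate 0.72 [285.  79.] [[0.5244 0.199 ]] circ [0.533  0.2068] 0.0564
hub_plate 0.46 [255. 162.] [[0.6476 0.1995]] circ [0.6068 0.1777] 0.2447
ring_mark 0.67 [254.  62.] [[0.5174 0.1506]] circ [0.5283 0.1818] 0.1774
drawer_front 0.62 [67.  6.] [[ 0.5397 -0.0941]] circ [ 0.5348 -0.101 ] 0.0203
drawer_front 0.6 [280.  84.] [[0.534  0.1933]] circ [0.531  0.1817] 0.171
```

View pics/w7.png

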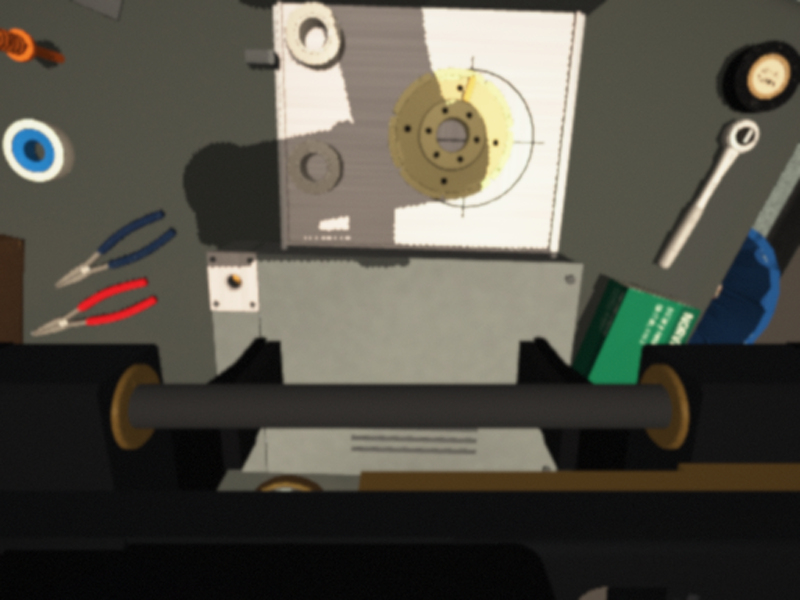

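Two cores are visible, at (314,36) and (316,166). The hub plate centre is at about (451,133). The scribed ring's arc shows to its right (right extreme near 533, cross line at column 472), and the middle core place is empty.

```bash
cat > ring.py <<'E'
from h import *
def rect(c,o,yaw,z,half=.11,res=.0005):
    n=int(2*half/res); g=(np.arange(n)-n/2)*res; X,Y=np.meshgrid(g,g) ; a=np.deg2rad(yaw)
    P=np.stack([o[0]+np.cos(a)*X-np.sin(a)*Y,o[1]+np.sin(a)*X+np.cos(a)*Y,np.full_like(X,z)],-1).reshape(-1,3)
    uv=proj(c,P).astype(np.float32).reshape(n,n,2)
    return cv2.remap(c["image"],uv[...,0],uv[...,1],cv2.INTER_LINEAR),g
def ring(c,o,plate=None,yaw=17.,span=.03):
    im,g=rect(c,o,yaw,.018); G=cv2.cvtColor(im,cv2.COLOR_RGB2GRAY).astype(np.float32)
    D=cv2.morphologyEx(G,cv2.MORPH_BLACKHAT,np.ones((9,9)))           # thin dark lines
    D=np.minimum(D,25)
    if plate is not None:
        a=np.deg2rad(yaw); d=np.array(plate)-o; q=[np.cos(a)*d[0]+np.sin(a)*d[1],-np.sin(a)*d[0]+np.cos(a)*d[1]]
        X,Y=np.meshgrid(g,g); D[np.hypot(X-q[0],Y-q[1])<.0585]=0
    th=np.linspace(0,2*np.pi,720); best=[]
    for rr in (.0598,.0602):
      K=np.zeros((245,245),np.float32); 
      cv2.circle(K,(122,122),int(rr/.0005),1,3)
      S=cv2.filter2D(D,-1,K); n=len(g); m=int(span/.0005); S=S[n//2-m:n//2+m,n//2-m:n//2+m]
      i=np.unravel_index(S.argmax(),S.shape); x=g[n//2-m+i[1]];y=g[n//2-m+i[0]]; a=np.deg2rad(yaw)
      best.append((S.max(),o[0]+np.cos(a)*x-np.sin(a)*y,o[1]+np.sin(a)*x+np.cos(a)*y,x,y))
    return best
def plate(c):
    for o in spotter.silhouettes("hub_plate",c):
        k,_=cv2.findContours(o["region"].astype(np.uint8),0,2); k=max(k,key=len)[:,0]
        e=cv2.minEnclosingCircle(back(c,k,.023).astype(np.float32))
        if .052<e[1]<.062: return np.array(e[0]),e[1]
    return None,None
E
python3 - <<'E'
from ring import *
c=cap("wrist"); np.savez("w7.npz",**c); V=lambda *p:np.array(p)/1.5625
q=back(c,V([208,255],[582,264]),.07); d=q[1]-q[0]; print("lid edge",q.round(4),"yaw",np.degrees(np.arctan2(-d[0],d[1])))
q=back(c,V([583,15],[556,250]),.022); d=q[1]-q[0]; print("rim",q.round(4),"yaw",np.degrees(np.arctan2(d[1],d[0])))
print("cores",back(c,V([314,33],[316,165]),.049).round(4))
P,rad=plate(c); print("plate",P,rad, "boss",back(c,V([452,134]),.039))
for z in ring(c,np.array([.53,.22]),P): print(np.round(z,4))
print("ring pts",back(c,V([533,138],[472,68],[462,208],[505,196]),.018).round(4), "cross", back(c,V([530,142],[472,60],[463,215]),.018).round(4))
print("hole",back(c,V([235,281]),.07))
for n in ("core_a",):
  for o in spotter.silhouettes(n,cap("top"))[:3]: print(o["score"],o["uv"])
E
```

```text
lid edge [[0.6983 0.0418]
 [0.5964 0.347 ]] yaw 18.447305086835154
rim [[0.4043 0.2755]
 [0.5955 0.3388]] yaw 18.33668623294896
cores [[0.4995 0.0716]
 [0.5968 0.1035]]
plate [0.53310925 0.20652045] 0.05770832300186157 boss [[0.53260766 0.2049186 ]]
[5.0255e+04 5.3040e-01 2.2220e-01 1.0000e-03 2.0000e-03]
[4.8432e+04 5.3050e-01 2.2170e-01 1.0000e-03 1.5000e-03]
ring pts [[0.5089 0.2772]
 [0.4736 0.2029]
 [0.5893 0.2399]
 [0.5652 0.2737]] cross [[0.513  0.2761]
 [0.4676 0.2005]
 [0.5951 0.2432]]
hole [[0.71270187 0.06936019]]
0.66 [214.4, 228.4]
0.64 [206.9, 195.8]
```

Call:
play_rows:
  commands:
    - {"fingers": -0.38,"tx": 0.03,"ty": -0.032,"tz": -0.0316,"ax": 0.009,"ay": 0,"az": 0}
    - {"fingers": -0.38,"tx": 0.06,"ty": -0.064,"tz": -0.0632,"ax": 0.009,"ay": 0,"az": 0}
    - {"fingers": -0.38,"tx": 0.09,"ty": -0.0961,"tz": -0.0948,"ax": 0.009,"ay": 0,"az": 0}
    - {"fingers": -0.38,"tx": 0.14,"ty": -0.0961,"tz": -0.0948,"ax": 0.009,"ay": 0,"az": 0}
    - {"fingers": -0.38,"tx": 0.19,"ty": -0.0961,"tz": -0.0948,"ax": 0.009,"ay": 0,"az": 0}

```text
time_s: 13.57
tcp_pos: [0.5966, 0.1007, 0.187]
ee_rot: [[0.005, -0.312, 0.95], [0.002, 0.95, 0.312], [-1.0, 0.0, 0.005]]
wrist_force: [0.9, -0.0, -0.6]
gripper_width: 0.73
```

Call:
play_rows:
  commands:
    - {"fingers": -0.38,"tx": 0.04,"ty": 0,"tz": 0,"ax": 0,"ay": 0,"az": 0}
    - {"fingers": -0.38,"tx": 0.06,"ty": 0,"tz": 0,"ax": 0,"ay": 0,"az": 0}
    - {"fingers": -0.38,"tx": 0.06,"ty": 0,"tz": 0,"ax": 0,"ay": 0,"az": 0}
    - {"fingers": -0.38,"tx": 0.06,"ty": 0,"tz": 0,"ax": 0,"ay": 0,"az": 0}

```text
time_s: 13.9
tcp_pos: [0.5967, 0.1021, 0.1408]
ee_rot: [[-0.001, -0.314, 0.949], [-0.001, 0.949, 0.314], [-1.0, -0.001, -0.001]]
wrist_force: [-0.5, 0.2, 0.7]
gripper_width: 0.692
```

```bash
python3 look.py w8 core_a:.049
python3 - <<'E'
from h import *
c=dict(np.load("w7.npz",allow_pickle=True)); print("lug",back(c,np.array([[250,50],[275,64]])/1.5625,.03))
t=cap("top")
for o in spotter.silhouettes("blue_tray",t)[:2]:
  k,_=cv2.findContours(o["region"].astype(np.uint8),0,2); k=max(k,key=len)[:,0]; print(cv2.minAreaRect(back(t,k,.048).astype(np.float32)))
E
```

```text
13.9 [0.5967 0.1021 0.1408] [[-0.001, -0.314, 0.949], [-0.001, 0.949, 0.314], [-1.0, -0.001, -0.001]] [-0.5  0.2  0.7] 0.6916072500258861
core_a 0.89 [251.  50.] [[0.4938 0.0661]] circ [0.5006 0.0717] 0.0228
core_a 0.63 [252. 200.] [[0.6   0.101]] circ [0.5958 0.1017] 0.0249
lug [[0.52706339 0.02014987]
 [0.53033358 0.04301378]]
((0.4972113072872162, -0.3846186399459839), (0.1410185545682907, 0.1587079018354416), 4.491940021514893)
((0.5197882652282715, 0.15939044952392578), (0.17317330837249756, 0.26753324270248413), 18.7688045501709)
```

View pics/w8.png

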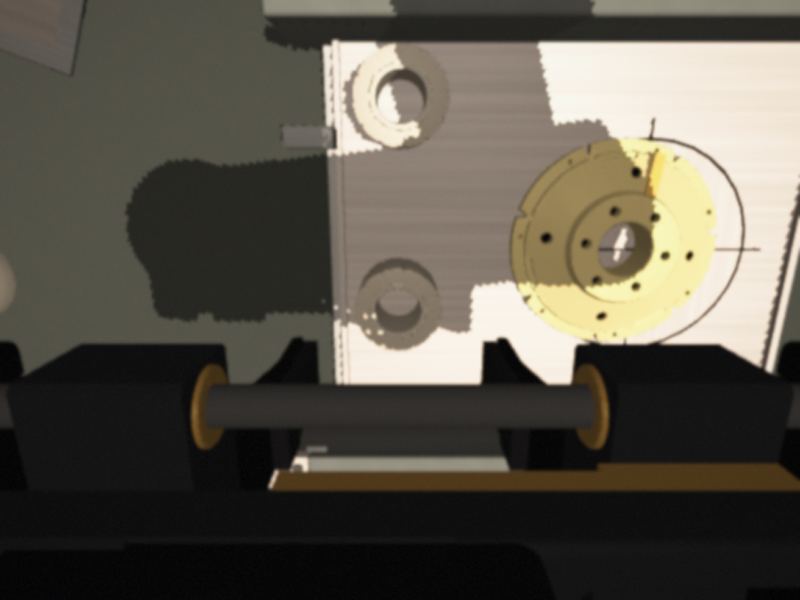

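The view confirms two cores, at (398,95) and (398,300), with the near one directly under the tool. I descend and grip it.

Call:
play_rows:
  commands:
    - {"fingers": -0.38,"tx": 0.04,"ty": 0,"tz": 0,"ax": 0,"ay": 0,"az": 0}
    - {"fingers": -0.38,"tx": 0.08,"ty": 0,"tz": 0,"ax": 0,"ay": 0,"az": 0}
    - {"fingers": -0.38,"tx": 0.1,"ty": 0,"tz": 0,"ax": 0,"ay": 0,"az": 0}
    - {"fingers": -0.38,"tx": 0.1185,"ty": 0,"tz": 0,"ax": 0,"ay": 0,"az": 0}
    - {"fingers": -0.38,"tx": 0.1185,"ty": 0,"tz": 0,"ax": 0,"ay": 0,"az": 0}

```text
time_s: 14.52
tcp_pos: [0.5954, 0.1021, 0.0502]
ee_rot: [[-0.004, -0.314, 0.95], [-0.001, 0.95, 0.314], [-1.0, 0.0, -0.004]]
wrist_force: [-0.9, 0.5, 0.3]
gripper_width: 0.691
```

Call:
play_rows:
  commands:
    - {"fingers": 1,"tx": 0,"ty": 0,"tz": 0,"ax": 0,"ay": 0,"az": 0}
    - {"fingers": 1,"tx": 0,"ty": 0,"tz": 0,"ax": 0,"ay": 0,"az": 0}
    - {"fingers": 1,"tx": 0,"ty": 0,"tz": 0,"ax": 0,"ay": 0,"az": 0}
    - {"fingers": 1,"tx": 0,"ty": 0,"tz": 0,"ax": 0,"ay": 0,"az": 0}
    - {"fingers": 1,"tx": 0,"ty": 0,"tz": 0,"ax": 0,"ay": 0,"az": 0}

```text
time_s: 14.93
tcp_pos: [0.5978, 0.1028, 0.0538]
ee_rot: [[0.003, -0.315, 0.949], [0.001, 0.949, 0.315], [-1.0, -0.0, 0.004]]
wrist_force: [-0.5, -0.6, 4.7]
gripper_width: 0.506
```

Call:
play_rows:
  commands:
    - {"fingers": 1,"tx": -0.02,"ty": 0,"tz": 0,"ax": 0,"ay": 0,"az": 0}
    - {"fingers": 1,"tx": -0.06,"ty": 0,"tz": 0,"ax": 0,"ay": 0,"az": 0}
    - {"fingers": 1,"tx": -0.1,"ty": 0,"tz": 0,"ax": 0,"ay": 0,"az": 0}
    - {"fingers": 1,"tx": -0.15,"ty": 0,"tz": 0,"ax": 0,"ay": 0,"az": 0}
    - {"fingers": 1,"tx": -0.19,"ty": 0,"tz": 0,"ax": 0,"ay": 0,"az": 0}

```text
time_s: 15.35
tcp_pos: [0.5963, 0.1024, 0.1966]
ee_rot: [[0.0, -0.314, 0.949], [0.0, 0.949, 0.314], [-1.0, 0.0, 0.0]]
wrist_force: [1.2, 0.2, -1.1]
gripper_width: 0.503
```

Call:
play_rows:
  commands:
    - {"fingers": 1,"tx": 0,"ty": -0.045,"tz": -0.022,"ax": 0,"ay": 0,"az": 0}
    - {"fingers": 1,"tx": 0,"ty": -0.09,"tz": -0.044,"ax": 0,"ay": 0,"az": 0}
    - {"fingers": 1,"tx": 0,"ty": -0.14,"tz": -0.068,"ax": 0,"ay": 0,"az": 0}
    - {"fingers": 1,"tx": 0,"ty": -0.185,"tz": -0.09,"ax": 0,"ay": 0,"az": 0}
    - {"fingers": 1,"tx": 0,"ty": -0.23,"tz": -0.112,"ax": 0,"ay": 0,"az": 0}

```text
time_s: 15.77
tcp_pos: [0.5698, -0.0891, 0.1943]
ee_rot: [[-0.001, -0.314, 0.949], [0.001, 0.949, 0.314], [-1.0, 0.001, -0.001]]
wrist_force: [0.7, -1.4, -1.3]
gripper_width: 0.502
```

Call:
play_rows:
  commands:
    - {"fingers": 1,"tx": 0,"ty": -0.045,"tz": -0.022,"ax": 0,"ay": 0,"az": 0}
    - {"fingers": 1,"tx": 0,"ty": -0.09,"tz": -0.044,"ax": 0,"ay": 0,"az": 0}
    - {"fingers": 1,"tx": 0,"ty": -0.14,"tz": -0.068,"ax": 0,"ay": 0,"az": 0}
    - {"fingers": 1,"tx": 0,"ty": -0.185,"tz": -0.09,"ax": 0,"ay": 0,"az": 0}
    - {"fingers": 1,"tx": 0,"ty": -0.22,"tz": -0.107,"ax": 0,"ay": 0,"az": 0}

```text
time_s: 16.18
tcp_pos: [0.5453, -0.2719, 0.194]
ee_rot: [[-0.001, -0.312, 0.95], [0.001, 0.95, 0.312], [-1.0, 0.001, -0.001]]
wrist_force: [-0.2, -0.0, -3.0]
gripper_width: 0.502
```

Call:
play_rows:
  commands:
    - {"fingers": 1,"tx": 0,"ty": -0.045,"tz": -0.022,"ax": 0,"ay": 0,"az": 0}
    - {"fingers": 1,"tx": 0,"ty": -0.09,"tz": -0.044,"ax": 0,"ay": 0,"az": 0}
    - {"fingers": 1,"tx": 0,"ty": -0.136,"tz": -0.067,"ax": 0,"ay": 0,"az": 0}
    - {"fingers": 1,"tx": 0,"ty": -0.136,"tz": -0.067,"ax": 0,"ay": 0,"az": 0}
    - {"fingers": 1,"tx": 0,"ty": -0.136,"tz": -0.067,"ax": 0,"ay": 0,"az": 0}

```text
time_s: 16.6
tcp_pos: [0.5296, -0.3837, 0.1932]
ee_rot: [[-0.002, -0.31, 0.951], [0.002, 0.951, 0.31], [-1.0, 0.002, -0.001]]
wrist_force: [-1.4, 1.3, -2.0]
gripper_width: 0.501
```

```bash
cat > tray.py <<'E'
from h import *
def tray():
    for n in ("top","wrist"):
        c=cap(n)
        for o in spotter.silhouettes("blue_tray",c)[:2]:
            k,_=cv2.findContours(o["region"].astype(np.uint8),0,2); k=max(k,key=len)[:,0]
            print(n,round(o["score"],2),np.round(cv2.minAreaRect(back(c,k,.048).astype(np.float32))[0],4),cv2.minAreaRect(back(c,k,.048).astype(np.float32))[1:])
    return c
if __name__=="__main__":
    c=tray(); np.savez("wt.npz",**c); s=c["s"]; print(s["time_s"],s["tcp_pos"].round(4),s["gripper_width"])
    import sys
    if len(sys.argv)>1: save(c,sys.argv[1],(0,0,512,260))
E
python3 tray.py w9
```

```text
top 0.77 [ 0.479  -0.3868] ((0.11001785844564438, 0.15653882920742035), 1.6308002471923828)
top 0.4 [0.6493 0.1986] ((0.444733202457428, 0.3308261036872864), 18.329980850219727)
wrist 0.89 [ 0.4962 -0.3872] ((0.13885077834129333, 0.14909473061561584), 5.539060592651367)
16.7 [ 0.5305 -0.3816  0.1938] 0.5032404231995339
```

View pics/w9.png

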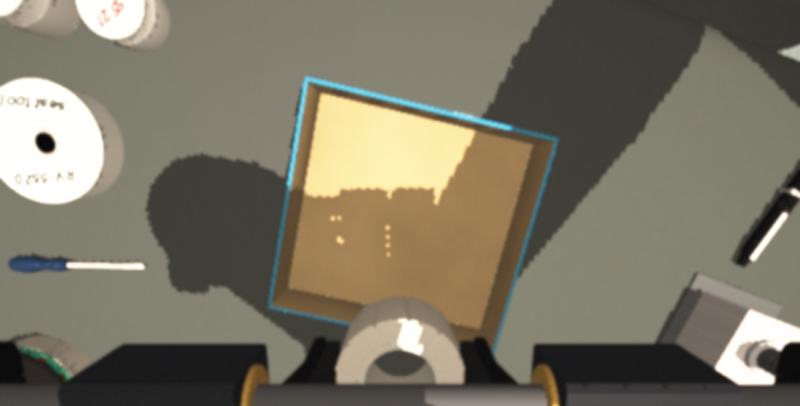

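The tray is in place, centred at (.496,-.387), with the core held above its far half. I lower the core.

Call:
play_rows:
  commands:
    - {"fingers": 1,"tx": 0.04,"ty": -0.0025,"tz": -0.003,"ax": 0,"ay": 0,"az": 0}
    - {"fingers": 1,"tx": 0.09,"ty": -0.0025,"tz": -0.003,"ax": 0,"ay": 0,"az": 0}
    - {"fingers": 1,"tx": 0.14,"ty": -0.0025,"tz": -0.003,"ax": 0,"ay": 0,"az": 0}
    - {"fingers": 1,"tx": 0.175,"ty": -0.0025,"tz": -0.003,"ax": 0,"ay": 0,"az": 0}
    - {"fingers": 1,"tx": 0.185,"ty": -0.0025,"tz": -0.003,"ax": 0,"ay": 0,"az": 0}

```text
time_s: 17.22
tcp_pos: [0.5269, -0.3816, 0.0507]
ee_rot: [[-0.009, -0.315, 0.949], [0.005, 0.949, 0.315], [-1.0, 0.007, -0.007]]
wrist_force: [-0.9, 0.5, -3.2]
gripper_width: 0.504
```

Call:
play_rows:
  commands:
    - {"fingers": 1,"tx": 0.01,"ty": 0,"tz": 0,"ax": 0,"ay": 0,"az": 0}
    - {"fingers": 1,"tx": 0.018,"ty": 0,"tz": 0,"ax": 0,"ay": 0,"az": 0}
    - {"fingers": 1,"tx": 0.0225,"ty": 0,"tz": 0,"ax": 0,"ay": 0,"az": 0}
    - {"fingers": 1,"tx": 0.0225,"ty": 0,"tz": 0,"ax": 0,"ay": 0,"az": 0}
    - {"fingers": 1,"tx": 0.0225,"ty": 0,"tz": 0,"ax": 0,"ay": 0,"az": 0}

```text
time_s: 17.63
tcp_pos: [0.5303, -0.385, 0.0403]
ee_rot: [[0.002, -0.314, 0.949], [-0.001, 0.949, 0.314], [-1.0, -0.002, 0.002]]
wrist_force: [-1.1, -0.2, -2.2]
gripper_width: 0.5
```

Call:
play_rows:
  commands:
    - {"fingers": 1,"tx": 0.0035,"ty": 0,"tz": 0,"ax": 0,"ay": 0,"az": 0}
    - {"fingers": 1,"tx": 0.0035,"ty": 0,"tz": 0,"ax": 0,"ay": 0,"az": 0}
    - {"fingers": -0.3,"tx": 0.0035,"ty": 0,"tz": 0,"ax": 0,"ay": 0,"az": 0}
    - {"fingers": -0.38,"tx": 0.0035,"ty": 0,"tz": 0,"ax": 0,"ay": 0,"az": 0}
    - {"fingers": -0.38,"tx": 0.0035,"ty": 0,"tz": 0,"ax": 0,"ay": 0,"az": 0}

```text
time_s: 18.05
tcp_pos: [0.5295, -0.3847, 0.0365]
ee_rot: [[0.0, -0.314, 0.949], [-0.0, 0.949, 0.314], [-1.0, -0.0, 0.0]]
wrist_force: [-0.3, -0.1, -0.5]
gripper_width: 0.64
```

Call:
play_rows:
  commands:
    - {"fingers": -0.38,"tx": -0.02,"ty": 0,"tz": 0,"ax": 0,"ay": 0,"az": 0}
    - {"fingers": -0.38,"tx": -0.06,"ty": 0,"tz": 0,"ax": 0,"ay": 0,"az": 0}
    - {"fingers": -0.38,"tx": -0.11,"ty": 0,"tz": 0,"ax": 0,"ay": 0,"az": 0}
    - {"fingers": -0.38,"tx": -0.16,"ty": 0,"tz": 0,"ax": 0,"ay": 0,"az": 0}
    - {"fingers": -0.38,"tx": -0.21,"ty": 0,"tz": 0,"ax": 0,"ay": 0,"az": 0}

```text
time_s: 18.47
tcp_pos: [0.529, -0.3846, 0.1951]
ee_rot: [[-0.001, -0.314, 0.949], [0.0, 0.949, 0.314], [-1.0, 0.001, -0.001]]
wrist_force: [0.8, -0.0, -0.3]
gripper_width: 0.69
```

Call:
play_rows:
  commands:
    - {"fingers": -0.38,"tx": 0,"ty": 0.05,"tz": 0.013,"ax": 0,"ay": 0,"az": 0}
    - {"fingers": -0.38,"tx": 0,"ty": 0.1,"tz": 0.026,"ax": 0,"ay": 0,"az": 0}
    - {"fingers": -0.38,"tx": 0,"ty": 0.15,"tz": 0.039,"ax": 0,"ay": 0,"az": 0}
    - {"fingers": -0.38,"tx": 0,"ty": 0.2,"tz": 0.052,"ax": 0,"ay": 0,"az": 0}
    - {"fingers": -0.38,"tx": 0,"ty": 0.25,"tz": 0.065,"ax": 0,"ay": 0,"az": 0}

```text
time_s: 18.88
tcp_pos: [0.5162, -0.1899, 0.1938]
ee_rot: [[0.0, -0.313, 0.95], [0.0, 0.95, 0.313], [-1.0, 0.0, 0.0]]
wrist_force: [1.2, 0.3, 0.7]
gripper_width: 0.69
```

Call:
play_rows:
  commands:
    - {"fingers": -0.38,"tx": 0,"ty": 0.05,"tz": 0.013,"ax": 0,"ay": 0,"az": 0}
    - {"fingers": -0.38,"tx": 0,"ty": 0.1,"tz": 0.026,"ax": 0,"ay": 0,"az": 0}
    - {"fingers": -0.38,"tx": 0,"ty": 0.15,"tz": 0.039,"ax": 0,"ay": 0,"az": 0}
    - {"fingers": -0.38,"tx": 0,"ty": 0.2,"tz": 0.052,"ax": 0,"ay": 0,"az": 0}
    - {"fingers": -0.38,"tx": 0,"ty": 0.24,"tz": 0.063,"ax": 0,"ay": 0,"az": 0}

```text
time_s: 19.3
tcp_pos: [0.5045, -0.0034, 0.1939]
ee_rot: [[0.0, -0.315, 0.949], [0.0, 0.949, 0.315], [-1.0, 0.0, 0.0]]
wrist_force: [0.8, -0.6, 1.0]
gripper_width: 0.688
```

Call:
play_rows:
  commands:
    - {"fingers": -0.38,"tx": 0,"ty": 0.05,"tz": 0.013,"ax": 0,"ay": 0,"az": 0}
    - {"fingers": -0.38,"tx": 0,"ty": 0.1,"tz": 0.0265,"ax": 0,"ay": 0,"az": 0}
    - {"fingers": -0.38,"tx": 0.05,"ty": 0.1,"tz": 0.0265,"ax": 0,"ay": 0,"az": 0}
    - {"fingers": -0.38,"tx": 0.073,"ty": 0.1,"tz": 0.0265,"ax": 0,"ay": 0,"az": 0}
    - {"fingers": -0.38,"tx": 0.073,"ty": 0.1,"tz": 0.0265,"ax": 0,"ay": 0,"az": 0}

```text
time_s: 19.72
tcp_pos: [0.4975, 0.0717, 0.1353]
ee_rot: [[-0.008, -0.315, 0.949], [-0.003, 0.949, 0.315], [-1.0, -0.0, -0.009]]
wrist_force: [-0.6, -0.6, 0.6]
gripper_width: 0.687
```

Call:
play_rows:
  commands:
    - {"fingers": -0.38,"tx": 0,"ty": 0,"tz": 0,"ax": 0,"ay": 0,"az": 0}
    - {"fingers": -0.38,"tx": 0,"ty": 0,"tz": 0,"ax": 0,"ay": 0,"az": 0}

```text
time_s: 19.88
tcp_pos: [0.5015, 0.0718, 0.1402]
ee_rot: [[0.002, -0.314, 0.949], [0.0, 0.949, 0.314], [-1.0, -0.0, 0.002]]
wrist_force: [0.8, -0.2, 0.6]
gripper_width: 0.692
```

```bash
python3 look.py w10 core_a:.049
python3 - <<'E'
from h import *
t=cap("top")
for n in ("core_a","blue_tray"):
  for o in spotter.silhouettes(n,t)[:4]: print(n,round(o["score"],2),o["uv"],back(t,o["uv"],.04).round(3))
E
```

```text
19.8833 [0.5015 0.0718 0.1402] [[0.002, -0.314, 0.949], [0.0, 0.949, 0.314], [-1.0, -0.0, 0.002]] [ 0.8 -0.2  0.6] 0.6915517043876075
core_a 0.96 [253. 196.] [[0.5014 0.0707]] circ [0.4965 0.0706] 0.0251
core_a 0.44 [370.8, 235.7] [[ 0.543 -0.384]]
blue_tray 0.56 [368.4, 255.9] [[ 0.484 -0.381]]
```

Call:
play_rows:
  commands:
    - {"fingers": -0.4,"tx": 0.04,"ty": 0,"tz": -0.003,"ax": 0,"ay": 0,"az": 0}
    - {"fingers": -0.4,"tx": 0.07,"ty": 0,"tz": -0.003,"ax": 0,"ay": 0,"az": 0}
    - {"fingers": -0.4,"tx": 0.095,"ty": 0,"tz": -0.003,"ax": 0,"ay": 0,"az": 0}
    - {"fingers": -0.4,"tx": 0.112,"ty": 0,"tz": -0.003,"ax": 0,"ay": 0,"az": 0}
    - {"fingers": -0.4,"tx": 0.112,"ty": 0,"tz": -0.003,"ax": 0,"ay": 0,"az": 0}

```text
time_s: 20.55
tcp_pos: [0.4969, 0.0702, 0.0529]
ee_rot: [[-0.005, -0.313, 0.95], [-0.002, 0.95, 0.313], [-1.0, -0.0, -0.005]]
wrist_force: [0.3, 0.2, 0.4]
gripper_width: 0.7
```

Call:
play_rows:
  commands:
    - {"fingers": 1,"tx": 0,"ty": 0,"tz": 0,"ax": 0,"ay": 0,"az": 0}
    - {"fingers": 1,"tx": 0,"ty": 0,"tz": 0,"ax": 0,"ay": 0,"az": 0}
    - {"fingers": 1,"tx": 0,"ty": 0,"tz": 0,"ax": 0,"ay": 0,"az": 0}
    - {"fingers": 1,"tx": 0,"ty": 0,"tz": 0,"ax": 0,"ay": 0,"az": 0}
    - {"fingers": 1,"tx": 0,"ty": 0,"tz": 0,"ax": 0,"ay": 0,"az": 0}

```text
time_s: 20.97
tcp_pos: [0.4992, 0.0713, 0.0563]
ee_rot: [[0.002, -0.314, 0.949], [0.001, 0.949, 0.314], [-1.0, -0.0, 0.003]]
wrist_force: [0.4, -1.2, 4.1]
gripper_width: 0.501
```

Call:
play_rows:
  commands:
    - {"fingers": 1,"tx": -0.02,"ty": 0,"tz": 0,"ax": 0,"ay": 0,"az": 0}
    - {"fingers": 1,"tx": -0.06,"ty": 0,"tz": 0,"ax": 0,"ay": 0,"az": 0}
    - {"fingers": 1,"tx": -0.1,"ty": 0,"tz": 0,"ax": 0,"ay": 0,"az": 0}
    - {"fingers": 1,"tx": -0.15,"ty": 0,"tz": 0,"ax": 0,"ay": 0,"az": 0}
    - {"fingers": 1,"tx": -0.19,"ty": 0,"tz": 0,"ax": 0,"ay": 0,"az": 0}

```text
time_s: 21.38
tcp_pos: [0.4981, 0.0711, 0.1998]
ee_rot: [[0.001, -0.314, 0.949], [0.001, 0.949, 0.314], [-1.0, 0.0, 0.001]]
wrist_force: [1.7, -0.4, -2.6]
gripper_width: 0.501
```

Call:
play_rows:
  commands:
    - {"fingers": 1,"tx": 0,"ty": -0.045,"tz": -0.0187,"ax": 0,"ay": 0,"az": 0}
    - {"fingers": 1,"tx": 0,"ty": -0.09,"tz": -0.0375,"ax": 0,"ay": 0,"az": 0}
    - {"fingers": 1,"tx": 0,"ty": -0.14,"tz": -0.058,"ax": 0,"ay": 0,"az": 0}
    - {"fingers": 1,"tx": 0,"ty": -0.185,"tz": -0.077,"ax": 0,"ay": 0,"az": 0}
    - {"fingers": 1,"tx": 0,"ty": -0.23,"tz": -0.096,"ax": 0,"ay": 0,"az": 0}

```text
time_s: 21.8
tcp_pos: [0.4831, -0.1166, 0.1975]
ee_rot: [[-0.0, -0.314, 0.949], [0.001, 0.949, 0.314], [-1.0, 0.001, 0.0]]
wrist_force: [1.6, -0.3, -2.2]
gripper_width: 0.499
```

Call:
play_rows:
  commands:
    - {"fingers": 1,"tx": 0,"ty": -0.045,"tz": -0.0187,"ax": 0,"ay": 0,"az": 0}
    - {"fingers": 1,"tx": 0,"ty": -0.09,"tz": -0.0375,"ax": 0,"ay": 0,"az": 0}
    - {"fingers": 1,"tx": 0,"ty": -0.14,"tz": -0.058,"ax": 0,"ay": 0,"az": 0}
    - {"fingers": 1,"tx": 0,"ty": -0.185,"tz": -0.077,"ax": 0,"ay": 0,"az": 0}
    - {"fingers": 1,"tx": 0,"ty": -0.22,"tz": -0.0915,"ax": 0,"ay": 0,"az": 0}

```text
time_s: 22.22
tcp_pos: [0.4698, -0.2956, 0.1972]
ee_rot: [[-0.001, -0.312, 0.95], [0.001, 0.95, 0.312], [-1.0, 0.001, -0.0]]
wrist_force: [1.2, 0.3, -2.1]
gripper_width: 0.503
```

Call:
play_rows:
  commands:
    - {"fingers": 1,"tx": 0,"ty": -0.045,"tz": -0.0187,"ax": 0,"ay": 0,"az": 0}
    - {"fingers": 1,"tx": 0,"ty": -0.09,"tz": -0.0375,"ax": 0,"ay": 0,"az": 0}
    - {"fingers": 1,"tx": 0,"ty": -0.1195,"tz": -0.0496,"ax": 0,"ay": 0,"az": 0}
    - {"fingers": 1,"tx": 0,"ty": -0.1195,"tz": -0.0496,"ax": 0,"ay": 0,"az": 0}
    - {"fingers": 1,"tx": 0,"ty": -0.1195,"tz": -0.0496,"ax": 0,"ay": 0,"az": 0}

```text
time_s: 22.63
tcp_pos: [0.4627, -0.3909, 0.1964]
ee_rot: [[-0.001, -0.311, 0.95], [0.002, 0.95, 0.311], [-1.0, 0.002, -0.001]]
wrist_force: [-0.4, 0.2, -2.5]
gripper_width: 0.503
```

```bash
python3 tray.py
python3 - <<'E'
from h import *
t=cap("top")
for o in spotter.silhouettes("core_a",t)[:4]:
  k,_=cv2.findContours(o["region"].astype(np.uint8),0,2); k=max(k,key=len)[:,0]; e=cv2.minEnclosingCircle(back(t,k,.033).astype(np.float32))
  print(round(o["score"],2),o["uv"],np.round(e[0],4),round(e[1],4))
E
```

```text
wrist 0.77 [ 0.4858 -0.3882] ((0.12864425778388977, 0.1491812914609909), 5.875243663787842)
22.7333 [ 0.4633 -0.3894  0.197 ] 0.5009573523466714
```

Call:
play_rows:
  commands:
    - {"fingers": 1,"tx": 0.04,"ty": 0,"tz": 0,"ax": 0,"ay": 0,"az": 0}
    - {"fingers": 1,"tx": 0.09,"ty": 0,"tz": 0,"ax": 0,"ay": 0,"az": 0}
    - {"fingers": 1,"tx": 0.14,"ty": 0,"tz": 0,"ax": 0,"ay": 0,"az": 0}
    - {"fingers": 1,"tx": 0.175,"ty": 0,"tz": 0,"ax": 0,"ay": 0,"az": 0}
    - {"fingers": 1,"tx": 0.185,"ty": 0,"tz": 0,"ax": 0,"ay": 0,"az": 0}

```text
time_s: 23.35
tcp_pos: [0.4611, -0.3878, 0.0541]
ee_rot: [[-0.008, -0.314, 0.949], [0.005, 0.949, 0.314], [-1.0, 0.007, -0.006]]
wrist_force: [-1.5, 1.3, -2.6]
gripper_width: 0.502
```

Call:
play_rows:
  commands:
    - {"fingers": 1,"tx": 0.01,"ty": 0,"tz": 0,"ax": 0,"ay": 0,"az": 0}
    - {"fingers": 1,"tx": 0.018,"ty": 0,"tz": 0,"ax": 0,"ay": 0,"az": 0}
    - {"fingers": 1,"tx": 0.0225,"ty": 0,"tz": 0,"ax": 0,"ay": 0,"az": 0}
    - {"fingers": 1,"tx": 0.0225,"ty": 0,"tz": 0,"ax": 0,"ay": 0,"az": 0}
    - {"fingers": 1,"tx": 0.0225,"ty": 0,"tz": 0,"ax": 0,"ay": 0,"az": 0}

```text
time_s: 23.77
tcp_pos: [0.4645, -0.3906, 0.0432]
ee_rot: [[0.002, -0.314, 0.949], [-0.001, 0.949, 0.314], [-1.0, -0.002, 0.002]]
wrist_force: [1.0, 0.6, -1.8]
gripper_width: 0.505
```

Call:
play_rows:
  commands:
    - {"fingers": 1,"tx": 0.0033,"ty": 0,"tz": 0,"ax": 0,"ay": 0,"az": 0}
    - {"fingers": 1,"tx": 0.0033,"ty": 0,"tz": 0,"ax": 0,"ay": 0,"az": 0}
    - {"fingers": -0.3,"tx": 0.0033,"ty": 0,"tz": 0,"ax": 0,"ay": 0,"az": 0}
    - {"fingers": -0.38,"tx": 0.0033,"ty": 0,"tz": 0,"ax": 0,"ay": 0,"az": 0}
    - {"fingers": -0.38,"tx": 0.0033,"ty": 0,"tz": 0,"ax": 0,"ay": 0,"az": 0}

```text
time_s: 24.18
tcp_pos: [0.4639, -0.3904, 0.0398]
ee_rot: [[0.001, -0.314, 0.949], [-0.0, 0.949, 0.314], [-1.0, -0.0, 0.0]]
wrist_force: [0.3, -0.4, 0.1]
gripper_width: 0.64
```

Call:
play_rows:
  commands:
    - {"fingers": -0.38,"tx": -0.02,"ty": 0,"tz": 0,"ax": 0,"ay": 0,"az": 0}
    - {"fingers": -0.38,"tx": -0.06,"ty": 0,"tz": 0,"ax": 0,"ay": 0,"az": 0}
    - {"fingers": -0.38,"tx": -0.11,"ty": 0,"tz": 0,"ax": 0,"ay": 0,"az": 0}
    - {"fingers": -0.38,"tx": -0.16,"ty": 0,"tz": 0,"ax": 0,"ay": 0,"az": 0}
    - {"fingers": -0.38,"tx": -0.21,"ty": 0,"tz": 0,"ax": 0,"ay": 0,"az": 0}

```text
time_s: 24.6
tcp_pos: [0.4633, -0.3901, 0.1986]
ee_rot: [[-0.001, -0.314, 0.949], [0.0, 0.949, 0.314], [-1.0, 0.0, -0.001]]
wrist_force: [0.2, -1.0, 0.2]
gripper_width: 0.687
```

Call:
play_rows:
  commands:
    - {"fingers": 0.9,"tx": -0.01,"ty": 0.0467,"tz": 0.0277,"ax": 0,"ay": 0,"az": 0}
    - {"fingers": 0.9,"tx": -0.02,"ty": 0.0933,"tz": 0.0553,"ax": 0,"ay": 0,"az": 0}
    - {"fingers": 0.9,"tx": -0.03,"ty": 0.14,"tz": 0.083,"ax": 0,"ay": 0,"az": 0}
    - {"fingers": 0.9,"tx": -0.04,"ty": 0.1867,"tz": 0.1106,"ax": 0,"ay": 0,"az": 0}
    - {"fingers": 0.9,"tx": -0.04,"ty": 0.2333,"tz": 0.1383,"ax": 0,"ay": 0,"az": 0}

```text
time_s: 25.02
tcp_pos: [0.5079, -0.1901, 0.229]
ee_rot: [[0.004, -0.314, 0.949], [-0.001, 0.949, 0.314], [-1.0, -0.002, 0.003]]
wrist_force: [1.3, 0.4, 0.1]
gripper_width: 0.394
```

Call:
play_rows:
  commands:
    - {"fingers": 0.9,"tx": 0,"ty": 0.0467,"tz": 0.0277,"ax": 0,"ay": 0,"az": 0}
    - {"fingers": 0.9,"tx": 0,"ty": 0.0933,"tz": 0.0553,"ax": 0,"ay": 0,"az": 0}
    - {"fingers": 0.9,"tx": 0,"ty": 0.14,"tz": 0.083,"ax": 0,"ay": 0,"az": 0}
    - {"fingers": 0.9,"tx": 0,"ty": 0.1867,"tz": 0.1106,"ax": 0,"ay": 0,"az": 0}
    - {"fingers": 0.9,"tx": 0,"ty": 0.2333,"tz": 0.1383,"ax": 0,"ay": 0,"az": 0}

```text
time_s: 25.43
tcp_pos: [0.5506, 0.0092, 0.2273]
ee_rot: [[0.001, -0.314, 0.949], [0.0, 0.949, 0.314], [-1.0, -0.0, 0.001]]
wrist_force: [0.9, -1.2, 0.0]
gripper_width: 0.072
```

Call:
play_rows:
  commands:
    - {"fingers": 0.9,"tx": 0,"ty": 0.0467,"tz": 0.0277,"ax": 0,"ay": 0,"az": 0}
    - {"fingers": 0.9,"tx": 0,"ty": 0.0933,"tz": 0.0553,"ax": 0,"ay": 0,"az": 0}
    - {"fingers": 0.9,"tx": 0,"ty": 0.14,"tz": 0.083,"ax": 0,"ay": 0,"az": 0}
    - {"fingers": 0.9,"tx": 0,"ty": 0.1867,"tz": 0.1106,"ax": 0,"ay": 0,"az": 0}
    - {"fingers": 0.9,"tx": 0,"ty": 0.2333,"tz": 0.1383,"ax": 0,"ay": 0,"az": 0}

```text
time_s: 25.85
tcp_pos: [0.5941, 0.2078, 0.2272]
ee_rot: [[0.0, -0.314, 0.949], [0.0, 0.949, 0.314], [-1.0, -0.0, 0.0]]
wrist_force: [0.6, -0.3, 0.6]
gripper_width: 0.049
```

Call:
play_rows:
  commands:
    - {"fingers": 0.9,"tx": 0,"ty": 0.0467,"tz": 0.0277,"ax": 0,"ay": 0,"az": 0}
    - {"fingers": 0.9,"tx": 0,"ty": 0.0467,"tz": 0.0277,"ax": 0,"ay": 0,"az": 0}
    - {"fingers": 0.9,"tx": 0,"ty": 0.0467,"tz": 0.0277,"ax": 0,"ay": 0,"az": 0}
    - {"fingers": 0.9,"tx": 0,"ty": 0.0467,"tz": 0.0277,"ax": 0,"ay": 0,"az": 0}

```text
time_s: 26.18
tcp_pos: [0.6026, 0.2456, 0.2265]
ee_rot: [[-0.001, -0.315, 0.949], [-0.001, 0.949, 0.315], [-1.0, -0.0, -0.001]]
wrist_force: [0.3, -0.8, -0.5]
gripper_width: 0.049
```

```bash
cat > meas.py <<'E'
from ring import *
import sys
def meas(tag):
    c=cap("wrist"); np.savez(tag+".npz",**c); s=c["s"]; print(s["time_s"],"tcp",s["tcp_pos"].round(4),"w",round(s["gripper_width"],3),"F",s["wrist_force"].round(1))
    P,rad=plate(c); o=np.array([.531,.2225]); print("plate",P,rad)
    a=np.deg2rad(18.4); B=np.array([[np.cos(a),np.sin(a)],[-np.sin(a),np.cos(a)]])
    for z in ring(c,o,P,18.4,.012): print("ring",np.round(z[:3],4),"plate-ring box mm",(B@(P-np.array(z[1:3]))*1e3).round(1) if P is not None else "")
    print("tcp rel ring .531,.2225 box mm",(B@(s["tcp_pos"][:2]-o)*1e3).round(1))
    return c
if __name__=="__main__": meas(sys.argv[1])
E
python3 meas.py m1
python3 - <<'E'
from h import *
t=cap("top")
for n in("core_a","blue_tray"):
 for o in spotter.silhouettes(n,t)[:4]: print(n,round(o["score"],2),np.round(o["uv"]),back(t,o["uv"],.033).round(4))
a=t["image"][225:290,335:410,::-1]; A=cv2.resize(a,None,fx=5,fy=5,interpolation=cv2.INTER_CUBIC)
b=np.load("m1.npz",allow_pickle=True)["image"][:230,150:450,::-1]; b=cv2.resize(b,None,fx=1.4,fy=1.4,interpolation=cv2.INTER_CUBIC); H=max(A.shape[0],b.shape[0])
f=lambda x:cv2.copyMakeBorder(x,0,H-x.shape[0],0,0,0); cv2.imwrite("pics/c11.png",np.hstack([f(A),f(b)]))
E
```

```text
26.1833 tcp [0.6026 0.2456 0.2265] w 0.049 F [ 0.3 -0.8 -0.5]
plate [0.53255326 0.20697038] 0.0568983368575573
ring [5.0762e+04 5.3050e-01 2.2230e-01] plate-ring box mm [ -2.9 -15.2]
ring [4.8979e+04 5.3020e-01 2.2170e-01] plate-ring box mm [ -2.4 -14.7]
tcp rel ring .531,.2225 box mm [75.2 -0.7]
core_a 0.63 [370. 233.] [[ 0.5523 -0.3839]]
core_a 0.61 [374. 263.] [[ 0.4655 -0.401 ]]
blue_tray 0.83 [372. 257.] [[ 0.4834 -0.392 ]]
blue_tray 0.59 [191. 214.] [[0.5451 0.1469]]
```

View pics/c11.png

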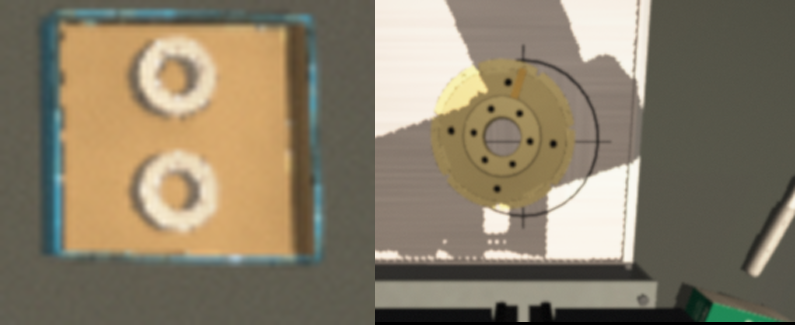

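Both cores stand upright in the tray, at crop (176,75) and (178,190). The plate sits left of the ring; the ring's cross is at (523,141) and the plate centre at (503,135), so it needs about +15 mm y and +2.6 mm x in box axes. I go down on its -y side.

Call:
play_rows:
  commands:
    - {"fingers": 1,"tx": 0.0,"ty": -0.034,"tz": -0.026,"ax": 0,"ay": 0,"az": 0}
    - {"fingers": 1,"tx": 0.0,"ty": -0.068,"tz": -0.052,"ax": 0,"ay": 0,"az": 0}
    - {"fingers": 1,"tx": 0.03,"ty": -0.102,"tz": -0.078,"ax": 0,"ay": 0,"az": 0}
    - {"fingers": 1,"tx": 0.06,"ty": -0.135,"tz": -0.1037,"ax": 0,"ay": 0,"az": 0}
    - {"fingers": 1,"tx": 0.1,"ty": -0.135,"tz": -0.1037,"ax": 0,"ay": 0,"az": 0}

```text
time_s: 26.85
tcp_pos: [0.5595, 0.1206, 0.1538]
ee_rot: [[0.003, -0.31, 0.951], [0.001, 0.951, 0.31], [-1.0, 0.0, 0.003]]
wrist_force: [-0.0, 0.3, -1.7]
gripper_width: 0.008
```

Call:
play_rows:
  commands:
    - {"fingers": 1,"tx": 0.05,"ty": 0,"tz": 0,"ax": 0,"ay": 0,"az": 0}
    - {"fingers": 1,"tx": 0.1,"ty": 0,"tz": 0,"ax": 0,"ay": 0,"az": 0}
    - {"fingers": 1,"tx": 0.125,"ty": 0,"tz": 0,"ax": 0,"ay": 0,"az": 0}
    - {"fingers": 1,"tx": 0.135,"ty": 0,"tz": 0,"ax": 0,"ay": 0,"az": 0}
    - {"fingers": 1,"tx": 0.135,"ty": 0,"tz": 0,"ax": 0,"ay": 0,"az": 0}

```text
time_s: 27.27
tcp_pos: [0.5601, 0.124, 0.0492]
ee_rot: [[-0.003, -0.313, 0.95], [-0.002, 0.95, 0.313], [-1.0, -0.001, -0.004]]
wrist_force: [0.7, 0.1, 0.5]
gripper_width: 0.003
```

Call:
play_rows:
  commands:
    - {"fingers": 1,"tx": 0,"ty": 0,"tz": 0,"ax": 0,"ay": 0,"az": 0}
    - {"fingers": 1,"tx": 0,"ty": 0,"tz": 0,"ax": 0,"ay": 0,"az": 0}
    - {"fingers": 1,"tx": 0,"ty": 0,"tz": 0,"ax": 0,"ay": 0,"az": 0}

```text
time_s: 27.52
tcp_pos: [0.5622, 0.1256, 0.0527]
ee_rot: [[0.004, -0.314, 0.949], [0.002, 0.949, 0.314], [-1.0, 0.001, 0.004]]
wrist_force: [0.4, -0.9, 0.4]
gripper_width: 0.005
```

```bash
python3 meas.py m2
python3 - <<'E'
from h import *
c=dict(np.load("m1.npz",allow_pickle=True)); a,b,d,e=back(c,[[150+(600-375)/1.4,141/1.4],[150+(575-375)/1.4,141/1.4],[150+(522.5-375)/1.4,45/1.4],[150+(523.5-375)/1.4,224/1.4]],.018)
M=np.array([b-a,-(e-d)]).T; k=np.linalg.solve(M,d-a); print("cross",a+k[0]*(b-a))
E
```

```text
27.5167 tcp [0.5622 0.1256 0.0527] w 0.005 F [ 0.4 -0.9  0.4]
plate None None
ring [3.9364e+04 5.3050e-01 2.2080e-01] plate-ring box mm 
ring [3.9224e+04 5.3080e-01 2.1980e-01] plate-ring box mm 
tcp rel ring .531,.2225 box mm [  -1.  -101.7]
cross [0.53022593 0.22307552]
```

Call:
play_rows:
  commands:
    - {"fingers": 1,"tx": 0.009,"ty": 0,"tz": 0,"ax": 0,"ay": 0,"az": 0}
    - {"fingers": 1,"tx": 0.0176,"ty": 0,"tz": 0,"ax": 0,"ay": 0,"az": 0}
    - {"fingers": 1,"tx": 0.0176,"ty": 0,"tz": 0,"ax": 0,"ay": 0,"az": 0}
    - {"fingers": 1,"tx": 0.0176,"ty": 0,"tz": 0,"ax": 0,"ay": 0,"az": 0}
    - {"fingers": 1,"tx": 0.0176,"ty": 0,"tz": 0,"ax": 0,"ay": 0,"az": 0}

```text
time_s: 28.03
tcp_pos: [0.5614, 0.1254, 0.0375]
ee_rot: [[0.001, -0.314, 0.949], [0.0, 0.949, 0.314], [-1.0, 0.0, 0.001]]
wrist_force: [0.9, 0.2, 2.5]
gripper_width: 0.006
```

Call:
play_rows:
  commands:
    - {"fingers": 1,"tx": 0,"ty": 0.0035,"tz": 0,"ax": 0,"ay": 0,"az": 0}
    - {"fingers": 1,"tx": 0,"ty": 0.007,"tz": 0,"ax": 0,"ay": 0,"az": 0}
    - {"fingers": 1,"tx": 0,"ty": 0.0105,"tz": 0,"ax": 0,"ay": 0,"az": 0}
    - {"fingers": 1,"tx": 0,"ty": 0.014,"tz": 0,"ax": 0,"ay": 0,"az": 0}
    - {"fingers": 1,"tx": 0,"ty": 0.0175,"tz": 0,"ax": 0,"ay": 0,"az": 0}

```text
time_s: 28.45
tcp_pos: [0.5565, 0.1376, 0.0374]
ee_rot: [[-0.0, -0.314, 0.949], [-0.0, 0.949, 0.314], [-1.0, -0.0, -0.001]]
wrist_force: [1.2, -2.1, 3.0]
gripper_width: 0.004
```

Call:
play_rows:
  commands:
    - {"fingers": 1,"tx": 0,"ty": 0.002,"tz": 0,"ax": 0,"ay": 0,"az": 0}
    - {"fingers": 1,"tx": 0,"ty": 0.004,"tz": 0,"ax": 0,"ay": 0,"az": 0}
    - {"fingers": 1,"tx": 0,"ty": 0.006,"tz": 0,"ax": 0,"ay": 0,"az": 0}
    - {"fingers": 1,"tx": 0,"ty": 0.008,"tz": 0,"ax": 0,"ay": 0,"az": 0}
    - {"fingers": 1,"tx": 0,"ty": 0.01,"tz": 0,"ax": 0,"ay": 0,"az": 0}

```text
time_s: 28.87
tcp_pos: [0.5544, 0.1446, 0.0374]
ee_rot: [[-0.0, -0.314, 0.949], [-0.0, 0.949, 0.314], [-1.0, -0.0, -0.0]]
wrist_force: [1.6, -3.7, 1.7]
gripper_width: 0.003
```

```bash
python3 meas.py m3 2>&1 | grep tcp
```

```text
28.8667 tcp [0.5544 0.1446 0.0374] w 0.003 F [ 1.6 -3.7  1.7]
tcp rel ring .531,.2225 box mm [ -2.4 -81.3]
```

Call:
play_rows:
  commands:
    - {"fingers": 1,"tx": -0.002,"ty": 0.002,"tz": 0,"ax": 0,"ay": 0,"az": 0}
    - {"fingers": 1,"tx": -0.002,"ty": 0.004,"tz": 0,"ax": 0,"ay": 0,"az": 0}
    - {"fingers": 1,"tx": -0.002,"ty": 0.006,"tz": 0,"ax": 0,"ay": 0,"az": 0}
    - {"fingers": 1,"tx": -0.002,"ty": 0.008,"tz": 0,"ax": 0,"ay": 0,"az": 0}
    - {"fingers": 1,"tx": -0.002,"ty": 0.0095,"tz": 0,"ax": 0,"ay": 0,"az": 0}

```text
time_s: 29.38
tcp_pos: [0.5518, 0.1516, 0.0386]
ee_rot: [[-0.001, -0.314, 0.949], [-0.0, 0.949, 0.314], [-1.0, 0.0, -0.001]]
wrist_force: [0.4, -0.7, -0.9]
gripper_width: 0.008
```

Call:
play_rows:
  commands:
    - {"fingers": 1,"tx": 0,"ty": 0,"tz": 0,"ax": 0,"ay": 0,"az": 0}
    - {"fingers": 1,"tx": 0,"ty": -0.005,"tz": 0,"ax": 0,"ay": 0,"az": 0}
    - {"fingers": 1,"tx": -0.04,"ty": -0.01,"tz": 0.02,"ax": 0,"ay": 0,"az": 0}
    - {"fingers": 1,"tx": -0.09,"ty": -0.01,"tz": 0.04,"ax": 0,"ay": 0,"az": 0}
    - {"fingers": 1,"tx": -0.13,"ty": -0.01,"tz": 0.06,"ax": 0,"ay": 0,"az": 0}

```text
time_s: 29.8
tcp_pos: [0.5983, 0.1585, 0.1388]
ee_rot: [[0.002, -0.314, 0.949], [0.0, 0.949, 0.314], [-1.0, -0.0, 0.002]]
wrist_force: [1.8, 0.4, 0.5]
gripper_width: 0.003
```

Call:
play_rows:
  commands:
    - {"fingers": 1,"tx": -0.04,"ty": 0.035,"tz": 0.02,"ax": 0,"ay": 0,"az": 0}
    - {"fingers": 1,"tx": -0.08,"ty": 0.07,"tz": 0.04,"ax": 0,"ay": 0,"az": 0}
    - {"fingers": 1,"tx": -0.12,"ty": 0.1,"tz": 0.045,"ax": 0,"ay": 0,"az": 0}
    - {"fingers": 1,"tx": -0.12,"ty": 0.1,"tz": 0.045,"ax": 0,"ay": 0,"az": 0}
    - {"fingers": 1,"tx": -0.12,"ty": 0.1,"tz": 0.045,"ax": 0,"ay": 0,"az": 0}

```text
time_s: 30.22
tcp_pos: [0.6065, 0.2422, 0.2289]
ee_rot: [[0.004, -0.316, 0.949], [0.004, 0.949, 0.316], [-1.0, 0.002, 0.005]]
wrist_force: [-0.8, -0.9, -0.7]
gripper_width: 0.007
```

Call:
play_rows:
  commands:
    - {"fingers": 1,"tx": 0,"ty": 0,"tz": 0,"ax": 0,"ay": 0,"az": 0}
    - {"fingers": 1,"tx": 0,"ty": 0,"tz": 0,"ax": 0,"ay": 0,"az": 0}

```text
time_s: 30.38
tcp_pos: [0.605, 0.2393, 0.2249]
ee_rot: [[-0.003, -0.313, 0.95], [-0.001, 0.95, 0.313], [-1.0, -0.0, -0.003]]
wrist_force: [-0.5, 0.3, 0.3]
gripper_width: 0.004
```

```bash
python3 meas.py m4
```

```text
30.3833 tcp [0.605  0.2393 0.2249] w 0.004 F [-0.5  0.3  0.3]
plate [0.52979648 0.21444646] 0.056881193071603775
ring [4.9622e+04 5.3010e-01 2.2220e-01] plate-ring box mm [-2.7 -7.3]
ring [4.8951e+04 5.3020e-01 2.2170e-01] plate-ring box mm [-2.7 -6.8]
tcp rel ring .531,.2225 box mm [75.5 -7.4]
```

Call:
play_rows:
  commands:
    - {"fingers": 1,"tx": 0.0,"ty": -0.034,"tz": -0.035,"ax": 0,"ay": 0,"az": 0}
    - {"fingers": 1,"tx": 0.0,"ty": -0.068,"tz": -0.07,"ax": 0,"ay": 0,"az": 0}
    - {"fingers": 1,"tx": 0.03,"ty": -0.0995,"tz": -0.1047,"ax": 0,"ay": 0,"az": 0}
    - {"fingers": 1,"tx": 0.07,"ty": -0.0995,"tz": -0.1047,"ax": 0,"ay": 0,"az": 0}
    - {"fingers": 1,"tx": 0.12,"ty": -0.0995,"tz": -0.1047,"ax": 0,"ay": 0,"az": 0}

```text
time_s: 30.9
tcp_pos: [0.555, 0.1429, 0.1379]
ee_rot: [[0.005, -0.312, 0.95], [0.002, 0.95, 0.312], [-1.0, 0.001, 0.005]]
wrist_force: [0.8, 1.7, 0.2]
gripper_width: 0.008
```

Call:
play_rows:
  commands:
    - {"fingers": 1,"tx": 0.05,"ty": 0,"tz": 0,"ax": 0,"ay": 0,"az": 0}
    - {"fingers": 1,"tx": 0.09,"ty": 0,"tz": 0,"ax": 0,"ay": 0,"az": 0}
    - {"fingers": 1,"tx": 0.113,"ty": 0,"tz": 0,"ax": 0,"ay": 0,"az": 0}
    - {"fingers": 1,"tx": 0.113,"ty": 0,"tz": 0,"ax": 0,"ay": 0,"az": 0}
    - {"fingers": 1,"tx": 0.113,"ty": 0,"tz": 0,"ax": 0,"ay": 0,"az": 0}

```text
time_s: 31.32
tcp_pos: [0.5542, 0.1439, 0.0507]
ee_rot: [[-0.002, -0.314, 0.95], [-0.002, 0.95, 0.314], [-1.0, -0.001, -0.003]]
wrist_force: [0.0, 0.3, 0.2]
gripper_width: 0.005
```

Call:
play_rows:
  commands:
    - {"fingers": 1,"tx": 0,"ty": 0,"tz": 0,"ax": 0,"ay": 0,"az": 0}
    - {"fingers": 1,"tx": 0,"ty": 0,"tz": 0,"ax": 0,"ay": 0,"az": 0}
    - {"fingers": 1,"tx": 0,"ty": 0,"tz": 0,"ax": 0,"ay": 0,"az": 0}

```text
time_s: 31.57
tcp_pos: [0.5556, 0.1452, 0.0534]
ee_rot: [[0.003, -0.314, 0.949], [0.002, 0.949, 0.314], [-1.0, 0.001, 0.003]]
wrist_force: [1.3, 0.8, 0.6]
gripper_width: 0.006
```

```bash
python3 meas.py m5 2>&1 | grep tcp
```

```text
31.5667 tcp [0.5556 0.1452 0.0534] w 0.006 F [1.3 0.8 0.6]
tcp rel ring .531,.2225 box mm [ -1.1 -81.1]
```

Call:
play_rows:
  commands:
    - {"fingers": 1,"tx": 0.01,"ty": 0,"tz": -0.003,"ax": 0,"ay": 0,"az": 0}
    - {"fingers": 1,"tx": 0.0195,"ty": 0,"tz": -0.003,"ax": 0,"ay": 0,"az": 0}
    - {"fingers": 1,"tx": 0.0195,"ty": 0,"tz": -0.003,"ax": 0,"ay": 0,"az": 0}
    - {"fingers": 1,"tx": 0.0195,"ty": 0.004,"tz": -0.003,"ax": 0,"ay": 0,"az": 0}
    - {"fingers": 1,"tx": 0.0195,"ty": 0.007,"tz": -0.003,"ax": 0,"ay": 0,"az": 0}

```text
time_s: 32.08
tcp_pos: [0.5514, 0.1486, 0.0374]
ee_rot: [[0.001, -0.315, 0.949], [-0.001, 0.949, 0.315], [-1.0, -0.001, 0.001]]
wrist_force: [1.6, -3.4, 5.9]
gripper_width: 0.006
```

Call:
play_rows:
  commands:
    - {"fingers": 1,"tx": 0,"ty": 0.002,"tz": 0,"ax": 0,"ay": 0,"az": 0}
    - {"fingers": 1,"tx": 0,"ty": 0.004,"tz": 0,"ax": 0,"ay": 0,"az": 0}
    - {"fingers": 1,"tx": 0,"ty": 0.006,"tz": 0,"ax": 0,"ay": 0,"az": 0}
    - {"fingers": 1,"tx": 0,"ty": 0.008,"tz": 0,"ax": 0,"ay": 0,"az": 0}
    - {"fingers": 1,"tx": 0,"ty": 0.01,"tz": 0,"ax": 0,"ay": 0,"az": 0}

```text
time_s: 32.5
tcp_pos: [0.5489, 0.155, 0.0374]
ee_rot: [[0.0, -0.315, 0.949], [-0.002, 0.949, 0.315], [-1.0, -0.002, -0.0]]
wrist_force: [2.2, -6.5, 5.9]
gripper_width: 0.003
```

Call:
play_rows:
  commands:
    - {"fingers": 1,"tx": 0,"ty": 0.001,"tz": 0,"ax": 0,"ay": 0,"az": 0}
    - {"fingers": 1,"tx": 0,"ty": 0.0018,"tz": 0,"ax": 0,"ay": 0,"az": 0}
    - {"fingers": 1,"tx": 0,"ty": 0.0022,"tz": 0,"ax": 0,"ay": 0,"az": 0}
    - {"fingers": 1,"tx": 0,"ty": 0.0022,"tz": 0,"ax": 0,"ay": 0,"az": 0}

```text
time_s: 32.83
tcp_pos: [0.5483, 0.1565, 0.0374]
ee_rot: [[-0.0, -0.315, 0.949], [-0.002, 0.949, 0.315], [-1.0, -0.002, -0.001]]
wrist_force: [2.3, -6.0, 6.8]
gripper_width: 0.003
```

```bash
python3 meas.py m5 2>&1 | grep tcp
```

```text
32.8333 tcp [0.5483 0.1565 0.0374] w 0.003 F [ 2.3 -6.   6.8]
tcp rel ring .531,.2225 box mm [ -4.4 -68.1]
```

Call:
play_rows:
  commands:
    - {"fingers": 1,"tx": -0.003,"ty": 0.0005,"tz": 0,"ax": 0,"ay": 0,"az": 0}
    - {"fingers": 1,"tx": -0.003,"ty": 0.0005,"tz": 0,"ax": 0,"ay": 0,"az": 0}
    - {"fingers": 1,"tx": -0.003,"ty": 0.0005,"tz": 0,"ax": 0,"ay": 0,"az": 0}

```text
time_s: 33.18
tcp_pos: [0.5473, 0.1576, 0.0387]
ee_rot: [[-0.002, -0.314, 0.949], [-0.001, 0.949, 0.314], [-1.0, -0.0, -0.002]]
wrist_force: [0.5, -1.8, -0.4]
gripper_width: 0.005
```

Call:
play_rows:
  commands:
    - {"fingers": 1,"tx": 0,"ty": -0.005,"tz": 0,"ax": 0,"ay": 0,"az": 0}
    - {"fingers": 1,"tx": 0,"ty": -0.01,"tz": 0,"ax": 0,"ay": 0,"az": 0}
    - {"fingers": 1,"tx": -0.04,"ty": -0.01,"tz": 0.02,"ax": 0,"ay": 0,"az": 0}
    - {"fingers": 1,"tx": -0.09,"ty": -0.01,"tz": 0.04,"ax": 0,"ay": 0,"az": 0}
    - {"fingers": 1,"tx": -0.13,"ty": -0.01,"tz": 0.06,"ax": 0,"ay": 0,"az": 0}

```text
time_s: 33.6
tcp_pos: [0.5937, 0.1652, 0.1387]
ee_rot: [[0.001, -0.315, 0.949], [0.0, 0.949, 0.315], [-1.0, -0.0, 0.001]]
wrist_force: [1.2, 1.2, -0.5]
gripper_width: 0.005
```

Call:
play_rows:
  commands:
    - {"fingers": 1,"tx": -0.04,"ty": 0.035,"tz": 0.02,"ax": 0,"ay": 0,"az": 0}
    - {"fingers": 1,"tx": -0.08,"ty": 0.07,"tz": 0.04,"ax": 0,"ay": 0,"az": 0}
    - {"fingers": 1,"tx": -0.12,"ty": 0.1,"tz": 0.045,"ax": 0,"ay": 0,"az": 0}
    - {"fingers": 1,"tx": -0.12,"ty": 0.1,"tz": 0.045,"ax": 0,"ay": 0,"az": 0}
    - {"fingers": 1,"tx": -0.12,"ty": 0.1,"tz": 0.045,"ax": 0,"ay": 0,"az": 0}

```text
time_s: 34.02
tcp_pos: [0.602, 0.2488, 0.2288]
ee_rot: [[0.004, -0.316, 0.949], [0.003, 0.949, 0.316], [-1.0, 0.002, 0.005]]
wrist_force: [-0.3, -0.5, -1.1]
gripper_width: 0.002
```

Call:
play_rows:
  commands:
    - {"fingers": 1,"tx": 0,"ty": 0,"tz": 0,"ax": 0,"ay": 0,"az": 0}
    - {"fingers": 1,"tx": 0,"ty": 0,"tz": 0,"ax": 0,"ay": 0,"az": 0}

```text
time_s: 34.18
tcp_pos: [0.6006, 0.2459, 0.225]
ee_rot: [[-0.003, -0.313, 0.95], [-0.001, 0.95, 0.313], [-1.0, -0.0, -0.003]]
wrist_force: [-0.9, -0.0, 0.0]
gripper_width: 0.008
```

```bash
python3 meas.py m6
```

```text
34.1833 tcp [0.6006 0.2459 0.225 ] w 0.008 F [-0.9 -0.   0. ]
plate [0.52775103 0.22047354] 0.05753106623888016
ring [5.4441e+04 5.3010e-01 2.2220e-01] plate-ring box mm [-2.7 -0.9]
ring [5.542e+04 5.296e-01 2.220e-01] plate-ring box mm [-2.2 -0.9]
tcp rel ring .531,.2225 box mm [73.4  0.2]
```

Call:
play_rows:
  commands:
    - {"fingers": 1,"tx": 0.0,"ty": 0,"tz": -0.05,"ax": 0,"ay": 0,"az": 0}
    - {"fingers": 1,"tx": 0.0,"ty": 0,"tz": -0.1,"ax": 0,"ay": 0,"az": 0}
    - {"fingers": 1,"tx": 0.0,"ty": 0,"tz": -0.15,"ax": 0,"ay": 0,"az": 0}
    - {"fingers": 1,"tx": 0.0,"ty": 0,"tz": -0.2,"ax": 0,"ay": 0,"az": 0}
    - {"fingers": 1,"tx": 0.02,"ty": 0,"tz": -0.212,"ax": 0,"ay": 0,"az": 0}

```text
time_s: 34.7
tcp_pos: [0.4473, 0.1947, 0.2136]
ee_rot: [[0.001, -0.314, 0.949], [0.002, 0.949, 0.314], [-1.0, 0.001, 0.002]]
wrist_force: [0.5, 0.7, -1.0]
gripper_width: 0.003
```

Call:
play_rows:
  commands:
    - {"fingers": 1,"tx": 0.04,"ty": 0,"tz": 0,"ax": 0,"ay": 0,"az": 0}
    - {"fingers": 1,"tx": 0.09,"ty": 0,"tz": 0,"ax": 0,"ay": 0,"az": 0}
    - {"fingers": 1,"tx": 0.14,"ty": 0,"tz": 0,"ax": 0,"ay": 0,"az": 0}
    - {"fingers": 1,"tx": 0.18,"ty": 0,"tz": 0,"ax": 0,"ay": 0,"az": 0}
    - {"fingers": 1,"tx": 0.205,"ty": 0,"tz": 0,"ax": 0,"ay": 0,"az": 0}

```text
time_s: 35.12
tcp_pos: [0.4486, 0.1948, 0.0547]
ee_rot: [[-0.005, -0.313, 0.95], [-0.004, 0.95, 0.313], [-1.0, -0.002, -0.006]]
wrist_force: [-0.1, -0.7, -0.1]
gripper_width: 0.006
```

Call:
play_rows:
  commands:
    - {"fingers": 1,"tx": 0,"ty": 0,"tz": 0,"ax": 0,"ay": 0,"az": 0}
    - {"fingers": 1,"tx": 0,"ty": 0,"tz": 0,"ax": 0,"ay": 0,"az": 0}
    - {"fingers": 1,"tx": 0,"ty": 0,"tz": 0,"ax": 0,"ay": 0,"az": 0}
    - {"fingers": 1,"tx": 0,"ty": 0,"tz": 0,"ax": 0,"ay": 0,"az": 0}

```text
time_s: 35.45
tcp_pos: [0.4515, 0.1976, 0.0596]
ee_rot: [[0.003, -0.314, 0.949], [0.002, 0.949, 0.314], [-1.0, 0.001, 0.003]]
wrist_force: [-0.1, 0.1, 0.4]
gripper_width: 0.007
```

```bash
python3 meas.py m7 2>&1 | grep tcp
```

```text
35.45 tcp [0.4515 0.1976 0.0596] w 0.007 F [-0.1  0.1  0.4]
tcp rel ring .531,.2225 box mm [-83.3   1.4]
```

Call:
play_rows:
  commands:
    - {"fingers": 1,"tx": 0.012,"ty": 0,"tz": 0,"ax": 0,"ay": 0,"az": 0}
    - {"fingers": 1,"tx": 0.0259,"ty": 0,"tz": 0,"ax": 0,"ay": 0,"az": 0}
    - {"fingers": 1,"tx": 0.0259,"ty": 0,"tz": 0,"ax": 0,"ay": 0,"az": 0}
    - {"fingers": 1,"tx": 0.0259,"ty": 0,"tz": 0.004,"ax": 0,"ay": 0,"az": 0}
    - {"fingers": 1,"tx": 0.0259,"ty": 0,"tz": 0.008,"ax": 0,"ay": 0,"az": 0}

```text
time_s: 35.97
tcp_pos: [0.4564, 0.1989, 0.0389]
ee_rot: [[0.0, -0.314, 0.949], [-0.0, 0.949, 0.314], [-1.0, -0.0, 0.0]]
wrist_force: [-0.5, -0.3, 1.2]
gripper_width: 0.006
```

Call:
play_rows:
  commands:
    - {"fingers": 1,"tx": 0,"ty": 0,"tz": 0.003,"ax": 0,"ay": 0,"az": 0}
    - {"fingers": 1,"tx": 0,"ty": 0,"tz": 0.006,"ax": 0,"ay": 0,"az": 0}
    - {"fingers": 1,"tx": 0,"ty": 0,"tz": 0.009,"ax": 0,"ay": 0,"az": 0}
    - {"fingers": 1,"tx": 0,"ty": 0,"tz": 0.011,"ax": 0,"ay": 0,"az": 0}
    - {"fingers": 1,"tx": 0,"ty": 0,"tz": 0.0125,"ax": 0,"ay": 0,"az": 0}

```text
time_s: 36.38
tcp_pos: [0.4639, 0.2009, 0.0385]
ee_rot: [[-0.003, -0.313, 0.95], [-0.002, 0.95, 0.313], [-1.0, -0.001, -0.004]]
wrist_force: [-4.3, -1.2, 4.0]
gripper_width: 0.005
```

```bash
python3 meas.py m7 2>&1 | grep tcp
```

```text
36.3833 tcp [0.4639 0.2009 0.0385] w 0.005 F [-4.3 -1.2  4. ]
tcp rel ring .531,.2225 box mm [-70.5   0.7]
```

Call:
play_rows:
  commands:
    - {"fingers": 1,"tx": -0.0015,"ty": 0,"tz": 0.001,"ax": 0,"ay": 0,"az": 0}
    - {"fingers": 1,"tx": -0.0015,"ty": 0,"tz": 0.001,"ax": 0,"ay": 0,"az": 0}
    - {"fingers": 1,"tx": -0.0015,"ty": 0,"tz": 0.001,"ax": 0,"ay": 0,"az": 0}

```text
time_s: 36.73
tcp_pos: [0.4661, 0.2021, 0.0397]
ee_rot: [[0.001, -0.314, 0.949], [0.0, 0.949, 0.314], [-1.0, 0.0, 0.001]]
wrist_force: [-0.3, -0.5, -0.6]
gripper_width: 0.005
```

Call:
play_rows:
  commands:
    - {"fingers": 1,"tx": 0,"ty": 0,"tz": 0.001,"ax": 0,"ay": 0,"az": 0}
    - {"fingers": 1,"tx": 0,"ty": 0,"tz": 0.001,"ax": 0,"ay": 0,"az": 0}
    - {"fingers": 1,"tx": 0,"ty": 0,"tz": 0.001,"ax": 0,"ay": 0,"az": 0}

```text
time_s: 36.98
tcp_pos: [0.4666, 0.2023, 0.0397]
ee_rot: [[0.0, -0.314, 0.949], [0.0, 0.949, 0.314], [-1.0, 0.0, 0.0]]
wrist_force: [-1.0, -1.3, -0.7]
gripper_width: 0.003
```

```bash
python3 meas.py m7 2>&1 | grep tcp
python3 - <<'E'
from h import *
t=cap("top")
for o in spotter.silhouettes("hub_plate",t)[:3]:
  k,_=cv2.findContours(o["region"].astype(np.uint8),0,2); k=max(k,key=len)[:,0]; print(o["score"],cv2.minEnclosingCircle(back(t,k,.023).astype(np.float32)))
E
```

```text
36.9833 tcp [0.4666 0.2023 0.0397] w 0.003 F [-1.  -1.3 -0.7]
tcp rel ring .531,.2225 box mm [-67.5   1.1]
0.63 ((0.542414665222168, 0.21935740113258362), 0.05302717909216881)
```

Call:
play_rows:
  commands:
    - {"fingers": 1,"tx": 0,"ty": 0,"tz": -0.005,"ax": 0,"ay": 0,"az": 0}
    - {"fingers": 1,"tx": 0,"ty": 0,"tz": -0.015,"ax": 0,"ay": 0,"az": 0}
    - {"fingers": 1,"tx": -0.05,"ty": 0,"tz": -0.015,"ax": 0,"ay": 0,"az": 0}
    - {"fingers": 1,"tx": -0.1,"ty": 0,"tz": -0.01,"ax": 0,"ay": 0,"az": 0}
    - {"fingers": 1,"tx": -0.14,"ty": 0,"tz": 0.01,"ax": 0,"ay": 0,"az": 0}

```text
time_s: 37.6
tcp_pos: [0.4724, 0.2041, 0.1472]
ee_rot: [[0.001, -0.315, 0.949], [0.0, 0.949, 0.315], [-1.0, 0.0, 0.001]]
wrist_force: [1.2, 0.0, -0.9]
gripper_width: 0.007
```

Call:
play_rows:
  commands:
    - {"fingers": 1,"tx": -0.03,"ty": 0,"tz": 0.045,"ax": 0,"ay": 0,"az": 0}
    - {"fingers": 1,"tx": -0.06,"ty": 0,"tz": 0.09,"ax": 0,"ay": 0,"az": 0}
    - {"fingers": 1,"tx": -0.09,"ty": 0,"tz": 0.13,"ax": 0,"ay": 0,"az": 0}
    - {"fingers": 1,"tx": -0.107,"ty": 0,"tz": 0.178,"ax": 0,"ay": 0,"az": 0}
    - {"fingers": 1,"tx": -0.107,"ty": 0,"tz": 0.178,"ax": 0,"ay": 0,"az": 0}

```text
time_s: 38.02
tcp_pos: [0.6066, 0.249, 0.2283]
ee_rot: [[0.01, -0.314, 0.949], [0.004, 0.949, 0.314], [-1.0, 0.001, 0.011]]
wrist_force: [0.7, 0.2, 0.3]
gripper_width: 0.005
```

Call:
play_rows:
  commands:
    - {"fingers": 1,"tx": 0,"ty": 0,"tz": 0,"ax": 0,"ay": 0,"az": 0}
    - {"fingers": 1,"tx": 0,"ty": 0,"tz": 0,"ax": 0,"ay": 0,"az": 0}
    - {"fingers": 1,"tx": 0,"ty": 0,"tz": 0,"ax": 0,"ay": 0,"az": 0}

```text
time_s: 38.27
tcp_pos: [0.5991, 0.2461, 0.2243]
ee_rot: [[-0.002, -0.314, 0.949], [-0.001, 0.949, 0.314], [-1.0, -0.0, -0.002]]
wrist_force: [-0.6, -0.3, -0.2]
gripper_width: 0.005
```

```bash
python3 meas.py m8
python3 - <<'E'
from ring import *
c=dict(np.load("m8.npz",allow_pickle=True))
# independent plate measure: bore/boss via Hough in rectified image at boss-top height
for z,r0,r1 in ((.039,.006,.016),(.024,.054,.059)):
    im,g=rect(c,np.array([.5303,.2222]),18.4,z); G=cv2.medianBlur(cv2.cvtColor(im,cv2.COLOR_RGB2GRAY),5)
    h=cv2.HoughCircles(G,cv2.HOUGH_GRADIENT,2,400,param1=80,param2=20,minRadius=int(r0/.0005),maxRadius=int(r1/.0005))
    if h is not None: q=h[0,0]; print(z,"box mm rel .5303,.2222:",(q[:2]-len(g)/2)*.5,q[2]*.5)
D=cv2.morphologyEx(cv2.cvtColor(rect(c,np.array([.5303,.2222]),18.4,.018)[0],cv2.COLOR_RGB2GRAY),cv2.MORPH_BLACKHAT,np.ones((9,9))).astype(float)
n=len(D)//2; m=np.r_[n-140:n-126,n+126:n+140]
m=np.r_[n-136:n-124,n+124:n+136]
print("cross x from y-arms:",(D[n-16:n+17][:,0:0].size), (np.argmax(D[m][:,n-12:n+13].sum(0))-12)*.5,"cross y:",(np.argmax(D[n-12:n+13][:,m].sum(1))-12)*.5)
E
```

```text
38.2667 tcp [0.5991 0.2461 0.2243] w 0.005 F [-0.6 -0.3 -0.2]
plate [0.53103226 0.22167931] 0.05660577863454819
ring [7.2501e+04 5.3050e-01 2.2230e-01] plate-ring box mm [ 0.3 -0.8]
ring [7.3007e+04 5.3070e-01 2.2190e-01] plate-ring box mm [ 0.3 -0.3]
tcp rel ring .531,.2225 box mm [72.   0.9]
0.039 box mm rel .5303,.2222: [0.5 0.5] 14.3
0.024 box mm rel .5303,.2222: [-1.5  0.5] 57.9
cross x from y-arms: 0 0.5 cross y: 0.5
```

The plate now sits within about 1 mm of the ring by two measures. Next I locate the push pad and move in front of the drawer.

Run:
```python
from h import *
s=dict(np.load("scene0.npz")); p=back(s,np.array([[280,281]])/1.5625,.038)[0]
a=np.deg2rad(18.4); B=np.array([[np.cos(a),np.sin(a)],[-np.sin(a),np.cos(a)]]); print(p,"rel ring open frame mm",(B@(p-[.5304,.2223])*1e3)-[205,0])
t=dict(np.load("scene0.npz")); c=cap("scene")
# pad now, from s5 view px (215,497)/4+(100,80)
p=back(c,[100+215/4,80+497/4],.038)[0]; print("now",p,(B@(p-[.5304,.2223])*1e3))
```

```text
[0.632096   0.20934482] rel ring open frame mm [-112.59239226  -44.3931007 ]
now [0.47858098 0.16013582] [-68.79188961 -42.62947327]
```

Call:
play_rows:
  commands:
    - {"fingers": 1,"tx": 0.0,"ty": -0.01,"tz": -0.05,"ax": 0,"ay": 0,"az": 0}
    - {"fingers": 1,"tx": 0.0,"ty": -0.02,"tz": -0.1,"ax": 0,"ay": 0,"az": 0}
    - {"fingers": 1,"tx": 0.0,"ty": -0.03,"tz": -0.15,"ax": 0,"ay": 0,"az": 0}
    - {"fingers": 1,"tx": 0.0,"ty": -0.04,"tz": -0.2,"ax": 0,"ay": 0,"az": 0}
    - {"fingers": 1,"tx": 0.0,"ty": -0.0545,"tz": -0.25,"ax": 0,"ay": 0,"az": 0}

```text
time_s: 38.83
tcp_pos: [0.4331, 0.1478, 0.2248]
ee_rot: [[-0.0, -0.315, 0.949], [-0.0, 0.949, 0.315], [-1.0, -0.0, -0.0]]
wrist_force: [-0.4, 0.3, 0.9]
gripper_width: 0.006
```

Call:
play_rows:
  commands:
    - {"fingers": 1,"tx": 0,"ty": 0,"tz": -0.033,"ax": 0,"ay": 0,"az": 0}
    - {"fingers": 1,"tx": 0.04,"ty": 0,"tz": -0.04,"ax": 0,"ay": 0,"az": 0}
    - {"fingers": 1,"tx": 0.09,"ty": 0,"tz": -0.04,"ax": 0,"ay": 0,"az": 0}
    - {"fingers": 1,"tx": 0.13,"ty": 0,"tz": -0.04,"ax": 0,"ay": 0,"az": 0}
    - {"fingers": 1,"tx": 0.17,"ty": 0,"tz": -0.04,"ax": 0,"ay": 0,"az": 0}

```text
time_s: 39.25
tcp_pos: [0.4061, 0.1391, 0.0971]
ee_rot: [[0.002, -0.315, 0.949], [0.001, 0.949, 0.315], [-1.0, 0.001, 0.002]]
wrist_force: [0.2, 0.1, -0.3]
gripper_width: 0.004
```

Call:
play_rows:
  commands:
    - {"fingers": 1,"tx": 0.03,"ty": -0.005,"tz": 0,"ax": 0,"ay": 0,"az": 0}
    - {"fingers": 1,"tx": 0.06,"ty": -0.005,"tz": 0,"ax": 0,"ay": 0,"az": 0}
    - {"fingers": 1,"tx": 0.0695,"ty": -0.005,"tz": 0,"ax": 0,"ay": 0,"az": 0}
    - {"fingers": 1,"tx": 0.0695,"ty": -0.005,"tz": 0,"ax": 0,"ay": 0,"az": 0}
    - {"fingers": 1,"tx": 0.0695,"ty": -0.005,"tz": 0.005,"ax": 0,"ay": 0,"az": 0}

```text
time_s: 39.67
tcp_pos: [0.4112, 0.1369, 0.0459]
ee_rot: [[-0.0, -0.315, 0.949], [-0.0, 0.949, 0.315], [-1.0, -0.0, -0.0]]
wrist_force: [-0.5, -0.0, -0.0]
gripper_width: 0.008
```

Call:
play_rows:
  commands:
    - {"fingers": 1,"tx": 0,"ty": 0,"tz": 0.005,"ax": 0,"ay": 0,"az": 0}
    - {"fingers": 1,"tx": 0,"ty": 0,"tz": 0.01,"ax": 0,"ay": 0,"az": 0}
    - {"fingers": 1,"tx": 0,"ty": 0,"tz": 0.015,"ax": 0,"ay": 0,"az": 0}
    - {"fingers": 1,"tx": 0,"ty": 0,"tz": 0.02,"ax": 0,"ay": 0,"az": 0}
    - {"fingers": 1,"tx": 0,"ty": 0,"tz": 0.025,"ax": 0,"ay": 0,"az": 0}

```text
time_s: 40.08
tcp_pos: [0.4279, 0.142, 0.0455]
ee_rot: [[-0.004, -0.313, 0.95], [-0.002, 0.95, 0.313], [-1.0, -0.001, -0.004]]
wrist_force: [-6.5, -0.1, 4.2]
gripper_width: 0.009
```

Call:
play_rows:
  commands:
    - {"fingers": 1,"tx": 0,"ty": 0,"tz": 0.004,"ax": 0,"ay": 0,"az": 0}
    - {"fingers": 1,"tx": 0,"ty": 0,"tz": 0.008,"ax": 0,"ay": 0,"az": 0}
    - {"fingers": 1,"tx": 0,"ty": 0,"tz": 0.012,"ax": 0,"ay": 0,"az": 0}
    - {"fingers": 1,"tx": 0,"ty": 0,"tz": 0.016,"ax": 0,"ay": 0,"az": 0}
    - {"fingers": 1,"tx": 0,"ty": 0,"tz": 0.02,"ax": 0,"ay": 0,"az": 0}

```text
time_s: 40.5
tcp_pos: [0.4416, 0.1464, 0.0452]
ee_rot: [[-0.005, -0.313, 0.95], [-0.003, 0.95, 0.313], [-1.0, -0.001, -0.005]]
wrist_force: [-6.2, -0.6, 4.3]
gripper_width: 0.004
```

Call:
play_rows:
  commands:
    - {"fingers": 1,"tx": 0,"ty": 0,"tz": 0.006,"ax": 0,"ay": 0,"az": 0}
    - {"fingers": 1,"tx": 0,"ty": 0,"tz": 0.012,"ax": 0,"ay": 0,"az": 0}
    - {"fingers": 1,"tx": 0,"ty": 0,"tz": 0.018,"ax": 0,"ay": 0,"az": 0}
    - {"fingers": 1,"tx": 0,"ty": 0,"tz": 0.024,"ax": 0,"ay": 0,"az": 0}
    - {"fingers": 1,"tx": 0,"ty": 0,"tz": 0.03,"ax": 0,"ay": 0,"az": 0}

```text
time_s: 40.92
tcp_pos: [0.4624, 0.1532, 0.0452]
ee_rot: [[-0.006, -0.313, 0.95], [-0.003, 0.95, 0.313], [-1.0, -0.001, -0.007]]
wrist_force: [-7.5, -0.0, 4.8]
gripper_width: 0.003
```

Call:
play_rows:
  commands:
    - {"fingers": 1,"tx": 0,"ty": 0,"tz": 0.006,"ax": 0,"ay": 0,"az": 0}
    - {"fingers": 1,"tx": 0,"ty": 0,"tz": 0.012,"ax": 0,"ay": 0,"az": 0}
    - {"fingers": 1,"tx": 0,"ty": 0,"tz": 0.018,"ax": 0,"ay": 0,"az": 0}
    - {"fingers": 1,"tx": 0,"ty": 0,"tz": 0.024,"ax": 0,"ay": 0,"az": 0}
    - {"fingers": 1,"tx": 0,"ty": 0,"tz": 0.03,"ax": 0,"ay": 0,"az": 0}

```text
time_s: 41.33
tcp_pos: [0.4836, 0.1602, 0.0451]
ee_rot: [[-0.006, -0.313, 0.95], [-0.003, 0.95, 0.313], [-1.0, -0.001, -0.007]]
wrist_force: [-8.2, -0.9, 5.7]
gripper_width: 0.005
```

Call:
play_rows:
  commands:
    - {"fingers": 1,"tx": 0,"ty": 0,"tz": 0.006,"ax": 0,"ay": 0,"az": 0}
    - {"fingers": 1,"tx": 0,"ty": 0,"tz": 0.012,"ax": 0,"ay": 0,"az": 0}
    - {"fingers": 1,"tx": 0,"ty": 0,"tz": 0.018,"ax": 0,"ay": 0,"az": 0}
    - {"fingers": 1,"tx": 0,"ty": 0,"tz": 0.024,"ax": 0,"ay": 0,"az": 0}
    - {"fingers": 1,"tx": 0,"ty": 0,"tz": 0.03,"ax": 0,"ay": 0,"az": 0}

```text
time_s: 41.75
tcp_pos: [0.5048, 0.1672, 0.0452]
ee_rot: [[-0.007, -0.313, 0.95], [-0.003, 0.95, 0.313], [-1.0, -0.001, -0.007]]
wrist_force: [-7.7, -1.0, 6.0]
gripper_width: 0.004
```

Call:
play_rows:
  commands:
    - {"fingers": 1,"tx": 0,"ty": 0,"tz": 0.006,"ax": 0,"ay": 0,"az": 0}
    - {"fingers": 1,"tx": 0,"ty": 0,"tz": 0.012,"ax": 0,"ay": 0,"az": 0}
    - {"fingers": 1,"tx": 0,"ty": 0,"tz": 0.018,"ax": 0,"ay": 0,"az": 0}
    - {"fingers": 1,"tx": 0,"ty": 0,"tz": 0.024,"ax": 0,"ay": 0,"az": 0}
    - {"fingers": 1,"tx": 0,"ty": 0,"tz": 0.03,"ax": 0,"ay": 0,"az": 0}

```text
time_s: 42.17
tcp_pos: [0.526, 0.1742, 0.0452]
ee_rot: [[-0.007, -0.313, 0.95], [-0.004, 0.95, 0.313], [-1.0, -0.001, -0.008]]
wrist_force: [-8.5, -0.7, 6.4]
gripper_width: 0.006
```

Call:
play_rows:
  commands:
    - {"fingers": 1,"tx": 0,"ty": 0,"tz": 0.006,"ax": 0,"ay": 0,"az": 0}
    - {"fingers": 1,"tx": 0,"ty": 0,"tz": 0.012,"ax": 0,"ay": 0,"az": 0}
    - {"fingers": 1,"tx": 0,"ty": 0,"tz": 0.018,"ax": 0,"ay": 0,"az": 0}
    - {"fingers": 1,"tx": 0,"ty": 0,"tz": 0.024,"ax": 0,"ay": 0,"az": 0}
    - {"fingers": 1,"tx": 0,"ty": 0,"tz": 0.03,"ax": 0,"ay": 0,"az": 0}

```text
time_s: 42.58
tcp_pos: [0.5472, 0.1813, 0.0452]
ee_rot: [[-0.008, -0.313, 0.95], [-0.004, 0.95, 0.313], [-1.0, -0.001, -0.008]]
wrist_force: [-8.6, -1.0, 6.1]
gripper_width: 0.004
```

Call:
play_rows:
  commands:
    - {"fingers": 1,"tx": 0,"ty": 0,"tz": 0.006,"ax": 0,"ay": 0,"az": 0}
    - {"fingers": 1,"tx": 0,"ty": 0,"tz": 0.012,"ax": 0,"ay": 0,"az": 0}
    - {"fingers": 1,"tx": 0,"ty": 0,"tz": 0.018,"ax": 0,"ay": 0,"az": 0}
    - {"fingers": 1,"tx": 0,"ty": 0,"tz": 0.024,"ax": 0,"ay": 0,"az": 0}
    - {"fingers": 1,"tx": 0,"ty": 0,"tz": 0.03,"ax": 0,"ay": 0,"az": 0}

```text
time_s: 43.0
tcp_pos: [0.5684, 0.1883, 0.0452]
ee_rot: [[-0.008, -0.313, 0.95], [-0.004, 0.95, 0.313], [-1.0, -0.001, -0.009]]
wrist_force: [-8.5, -1.5, 7.5]
gripper_width: 0.006
```

Call:
play_rows:
  commands:
    - {"fingers": 1,"tx": 0,"ty": 0,"tz": 0.006,"ax": 0,"ay": 0,"az": 0}
    - {"fingers": 1,"tx": 0,"ty": 0,"tz": 0.012,"ax": 0,"ay": 0,"az": 0}
    - {"fingers": 1,"tx": 0,"ty": 0,"tz": 0.018,"ax": 0,"ay": 0,"az": 0}
    - {"fingers": 1,"tx": 0,"ty": 0,"tz": 0.023,"ax": 0,"ay": 0,"az": 0}
    - {"fingers": 1,"tx": 0,"ty": 0,"tz": 0.027,"ax": 0,"ay": 0,"az": 0}

```text
time_s: 43.42
tcp_pos: [0.5878, 0.1947, 0.0452]
ee_rot: [[-0.008, -0.313, 0.95], [-0.004, 0.95, 0.313], [-1.0, -0.001, -0.009]]
wrist_force: [-8.7, -1.6, 6.0]
gripper_width: 0.002
```

Call:
play_rows:
  commands:
    - {"fingers": 1,"tx": 0,"ty": 0,"tz": 0.004,"ax": 0,"ay": 0,"az": 0}
    - {"fingers": 1,"tx": 0,"ty": 0,"tz": 0.008,"ax": 0,"ay": 0,"az": 0}
    - {"fingers": 1,"tx": 0,"ty": 0,"tz": 0.012,"ax": 0,"ay": 0,"az": 0}
    - {"fingers": 1,"tx": 0,"ty": 0,"tz": 0.016,"ax": 0,"ay": 0,"az": 0}
    - {"fingers": 1,"tx": 0,"ty": 0,"tz": 0.02,"ax": 0,"ay": 0,"az": 0}

```text
time_s: 43.83
tcp_pos: [0.5995, 0.1986, 0.0452]
ee_rot: [[-0.013, -0.313, 0.95], [-0.006, 0.95, 0.313], [-1.0, -0.002, -0.015]]
wrist_force: [-15.6, -1.8, 12.6]
gripper_width: 0.004
```

Call:
play_rows:
  commands:
    - {"fingers": 1,"tx": 0,"ty": 0,"tz": 0.004,"ax": 0,"ay": 0,"az": 0}
    - {"fingers": 1,"tx": 0,"ty": 0,"tz": 0.008,"ax": 0,"ay": 0,"az": 0}
    - {"fingers": 1,"tx": 0,"ty": 0,"tz": 0.012,"ax": 0,"ay": 0,"az": 0}
    - {"fingers": 1,"tx": 0,"ty": 0,"tz": 0.015,"ax": 0,"ay": 0,"az": 0}
    - {"fingers": 1,"tx": 0,"ty": 0,"tz": 0.018,"ax": 0,"ay": 0,"az": 0}

```text
time_s: 44.25
tcp_pos: [0.6136, 0.2032, 0.0452]
ee_rot: [[-0.01, -0.313, 0.95], [-0.005, 0.95, 0.313], [-1.0, -0.001, -0.011]]
wrist_force: [-10.2, -2.4, 8.3]
gripper_width: 0.002
```

Call:
play_rows:
  commands:
    - {"fingers": 1,"tx": 0,"ty": 0,"tz": 0.002,"ax": 0,"ay": 0,"az": 0}
    - {"fingers": 1,"tx": 0,"ty": 0,"tz": 0.004,"ax": 0,"ay": 0,"az": 0}
    - {"fingers": 1,"tx": 0,"ty": 0,"tz": 0.006,"ax": 0,"ay": 0,"az": 0}
    - {"fingers": 1,"tx": 0,"ty": 0,"tz": 0.008,"ax": 0,"ay": 0,"az": 0}
    - {"fingers": 1,"tx": 0,"ty": 0,"tz": 0.01,"ax": 0,"ay": 0,"az": 0}

```text
time_s: 44.67
tcp_pos: [0.6213, 0.2058, 0.0452]
ee_rot: [[-0.009, -0.313, 0.95], [-0.004, 0.95, 0.313], [-1.0, -0.001, -0.01]]
wrist_force: [-10.2, -2.1, 5.0]
gripper_width: 0.005
```

Call:
play_rows:
  commands:
    - {"fingers": 1,"tx": 0,"ty": 0,"tz": 0.0015,"ax": 0,"ay": 0,"az": 0}
    - {"fingers": 1,"tx": 0,"ty": 0,"tz": 0.003,"ax": 0,"ay": 0,"az": 0}
    - {"fingers": 1,"tx": 0,"ty": 0,"tz": 0.0045,"ax": 0,"ay": 0,"az": 0}
    - {"fingers": 1,"tx": 0,"ty": 0,"tz": 0.006,"ax": 0,"ay": 0,"az": 0}
    - {"fingers": 1,"tx": 0,"ty": 0,"tz": 0.0075,"ax": 0,"ay": 0,"az": 0}

```text
time_s: 45.08
tcp_pos: [0.6257, 0.2072, 0.0452]
ee_rot: [[-0.012, -0.313, 0.95], [-0.005, 0.95, 0.313], [-1.0, -0.001, -0.013]]
wrist_force: [-14.4, -2.7, 10.8]
gripper_width: 0.003
```

Call:
play_rows:
  commands:
    - {"fingers": 1,"tx": 0,"ty": 0,"tz": 0.001,"ax": 0,"ay": 0,"az": 0}
    - {"fingers": 1,"tx": 0,"ty": 0,"tz": 0.002,"ax": 0,"ay": 0,"az": 0}
    - {"fingers": 1,"tx": 0,"ty": 0,"tz": 0.003,"ax": 0,"ay": 0,"az": 0}
    - {"fingers": 1,"tx": 0,"ty": 0,"tz": 0.004,"ax": 0,"ay": 0,"az": 0}

```text
time_s: 45.42
tcp_pos: [0.6257, 0.2072, 0.0452]
ee_rot: [[-0.018, -0.313, 0.95], [-0.008, 0.95, 0.313], [-1.0, -0.002, -0.019]]
wrist_force: [-20.7, -3.2, 15.0]
gripper_width: 0.003
```

Call:
play_rows:
  commands:
    - {"fingers": 1,"tx": 0,"ty": 0,"tz": -0.004,"ax": 0,"ay": 0,"az": 0}
    - {"fingers": 1,"tx": 0,"ty": 0,"tz": -0.007,"ax": 0,"ay": 0,"az": 0}
    - {"fingers": 1,"tx": 0,"ty": 0,"tz": -0.012,"ax": 0,"ay": 0,"az": 0}
    - {"fingers": 1,"tx": 0,"ty": 0,"tz": -0.02,"ax": 0,"ay": 0,"az": 0}
    - {"fingers": 1,"tx": 0,"ty": 0,"tz": -0.03,"ax": 0,"ay": 0,"az": 0}

```text
time_s: 45.83
tcp_pos: [0.6123, 0.2034, 0.0455]
ee_rot: [[0.002, -0.314, 0.949], [0.001, 0.949, 0.314], [-1.0, 0.0, 0.002]]
wrist_force: [0.6, 0.2, -0.5]
gripper_width: 0.004
```

Call:
play_rows:
  commands:
    - {"fingers": 1,"tx": 0,"ty": 0,"tz": -0.01,"ax": 0,"ay": 0,"az": 0}
    - {"fingers": 1,"tx": 0,"ty": 0,"tz": -0.02,"ax": 0,"ay": 0,"az": 0}
    - {"fingers": 1,"tx": -0.02,"ty": -0.03,"tz": -0.05,"ax": 0,"ay": 0,"az": 0}
    - {"fingers": 1,"tx": -0.06,"ty": -0.05,"tz": -0.07,"ax": 0,"ay": 0,"az": 0}
    - {"fingers": 1,"tx": -0.1,"ty": -0.08,"tz": -0.09,"ax": 0,"ay": 0,"az": 0}

```text
time_s: 46.25
tcp_pos: [0.5649, 0.1247, 0.12]
ee_rot: [[-0.003, -0.316, 0.949], [-0.001, 0.949, 0.316], [-1.0, -0.0, -0.003]]
wrist_force: [1.3, -0.4, -0.5]
gripper_width: 0.006
```

Call:
play_rows:
  commands:
    - {"fingers": 1,"tx": -0.05,"ty": -0.03,"tz": 0,"ax": 0,"ay": 0,"az": 0}
    - {"fingers": 1,"tx": -0.1,"ty": -0.06,"tz": 0,"ax": 0,"ay": 0,"az": 0}
    - {"fingers": 1,"tx": -0.12,"ty": -0.1,"tz": 0,"ax": 0,"ay": 0,"az": 0}
    - {"fingers": 1,"tx": -0.12,"ty": -0.15,"tz": 0,"ax": 0,"ay": 0,"az": 0}
    - {"fingers": 1,"tx": -0.12,"ty": -0.2,"tz": 0,"ax": 0,"ay": 0,"az": 0}

```text
time_s: 46.67
tcp_pos: [0.6147, -0.018, 0.2132]
ee_rot: [[0.006, -0.315, 0.949], [0.001, 0.949, 0.315], [-1.0, -0.001, 0.006]]
wrist_force: [0.9, 0.4, -0.6]
gripper_width: 0.005
```

Call:
play_rows:
  commands:
    - {"fingers": 1,"tx": 0,"ty": -0.05,"tz": 0,"ax": 0,"ay": 0,"az": 0}
    - {"fingers": 1,"tx": 0,"ty": -0.1,"tz": 0,"ax": 0,"ay": 0,"az": 0}
    - {"fingers": 1,"tx": 0,"ty": -0.15,"tz": 0,"ax": 0,"ay": 0,"az": 0}
    - {"fingers": 1,"tx": 0,"ty": -0.2,"tz": 0,"ax": 0,"ay": 0,"az": 0}
    - {"fingers": 1,"tx": 0,"ty": -0.25,"tz": 0,"ax": 0,"ay": 0,"az": 0}

```text
time_s: 47.08
tcp_pos: [0.6729, -0.1969, 0.2106]
ee_rot: [[0.001, -0.314, 0.949], [-0.0, 0.949, 0.314], [-1.0, -0.0, 0.001]]
wrist_force: [1.0, -0.0, -1.2]
gripper_width: 0.008
```

Run:
```python
from h import *
a=cap("top"); b=cap("scene"); print(a["s"]["time_s"],a["s"]["tcp_pos"])
a0=np.load("top0.npz")["image"].astype(int); b0=np.load("scene0.npz")["image"].astype(int)
print("box-region change top",(abs(a["image"].astype(int)-a0).sum(2)>60)[90:200,110:240].mean(),"scene",(abs(b["image"].astype(int)-b0).sum(2)>60)[140:200,130:260].mean())
f=lambda c,x0,y0,x1,y1,w,h:cv2.resize(c["image"][y0:y1,x0:x1,::-1],(w,h),interpolation=cv2.INTER_CUBIC)
cv2.imwrite("pics/fin.png",np.vstack([f(a,100,90,420,300,780,290*1)[:, :],f(b,110,130,430,330,780,300)]))
```

```text
47.0833 [ 0.67287711 -0.1968965   0.21055893]
box-region change top 0.0765034965034965 scene 0.002564102564102564
```

View pics/fin.png

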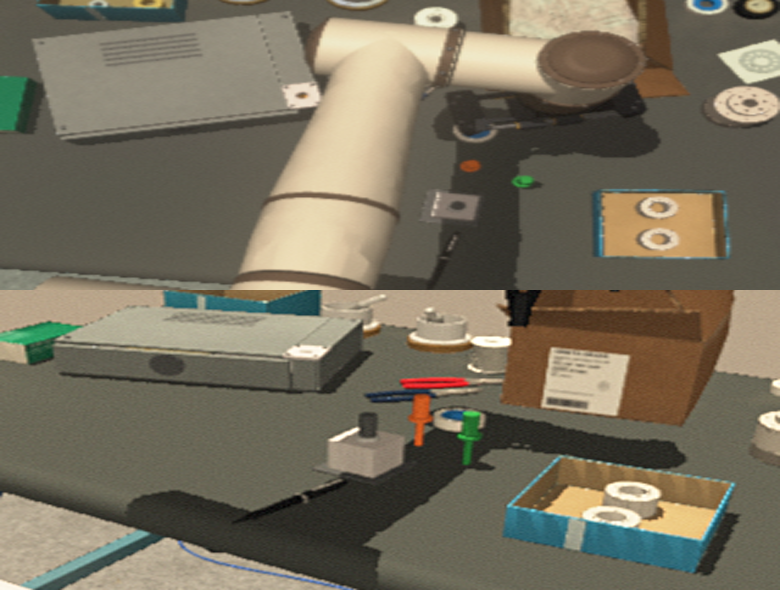

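The drawer is shut, the pin is upright in its stand and both cores stand in the tray. The arm is close to the cardboard box, so I back off, wait and recheck.

Call:
play_rows:
  commands:
    - {"fingers": 1,"tx": -0.02,"ty": 0,"tz": -0.04,"ax": 0,"ay": 0,"az": 0}
    - {"fingers": 1,"tx": -0.04,"ty": 0,"tz": -0.08,"ax": 0,"ay": 0,"az": 0}
    - {"fingers": 1,"tx": -0.06,"ty": 0,"tz": -0.12,"ax": 0,"ay": 0,"az": 0}
    - {"fingers": 1,"tx": -0.08,"ty": 0,"tz": -0.16,"ax": 0,"ay": 0,"az": 0}
    - {"fingers": 1,"tx": -0.08,"ty": 0,"tz": -0.16,"ax": 0,"ay": 0,"az": 0}

```text
time_s: 47.6
tcp_pos: [0.5557, -0.2342, 0.2752]
ee_rot: [[0.006, -0.312, 0.95], [-0.002, 0.95, 0.312], [-1.0, -0.004, 0.005]]
wrist_force: [0.1, 0.8, 1.0]
gripper_width: 0.007
```

Call:
play_rows:
  commands:
    - {"fingers": 1,"tx": 0,"ty": 0,"tz": 0,"ax": 0,"ay": 0,"az": 0}
    - {"fingers": 1,"tx": 0,"ty": 0,"tz": 0,"ax": 0,"ay": 0,"az": 0}
    - {"fingers": 1,"tx": 0,"ty": 0,"tz": 0,"ax": 0,"ay": 0,"az": 0}
    - {"fingers": 1,"tx": 0,"ty": 0,"tz": 0,"ax": 0,"ay": 0,"az": 0}
    - {"fingers": 1,"tx": 0,"ty": 0,"tz": 0,"ax": 0,"ay": 0,"az": 0}

```text
time_s: 48.02
tcp_pos: [0.5593, -0.2324, 0.2692]
ee_rot: [[-0.002, -0.315, 0.949], [0.0, 0.949, 0.315], [-1.0, 0.001, -0.002]]
wrist_force: [-0.6, 0.4, -0.2]
gripper_width: 0.003
```

Run:
```python
from h import *
b=cap("scene"); s=b["s"]; print(s["time_s"],s["tcp_pos"],s["wrist_force"])
b0=np.load("scene0.npz")["image"].astype(int); ch=(abs(b["image"].astype(int)-b0).sum(2)>60)[140:200,130:235].mean(); print(ch)
if ch<.05: print(job.finish_job())
```

```text
48.0167 [ 0.55929447 -0.23242727  0.2691716 ] [-0.57972971  0.40054353 -0.18341679]
0.0026984126984126986
the job is handed in; nothing more can be done
None
```

The job is done and handed in at 48 s of the 210 s allowed; no verdict was reported.

- **Release pin:** I took the dark-handled pin from its stand, tripped the catch through the access hole, and the drawer sprang out. The pin went straight back into its stand. The final pictures show it upright.
- **Cores:** The drawer held two cores. Both stand upright on the floor of the near blue tray.
- **Hub plate:** I slid it onto the ring with three pushes from its sides. The last wrist-camera measurement put it within about 1 mm of the ring centre. A rough second fit of the flange edge differed by up to 2 mm, which is still inside 4 mm.
- **Closing the drawer:** I pushed it shut at 6–16 N along the travel. The force reached about 21 N for a moment against the end stop, above the 5–15 N suggested. The drawer stayed shut when I backed off, and the box looked the same as at the start in the scene camera.
- **Not checked:** I could not see the plate after the drawer was shut, so its final centring rests on the measurement before closing and the slow push.

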